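# Unload the glue-up pile

## Robot

A 7-joint arm with a two-finger parallel gripper is mounted at the origin on the work surface. World frame = base frame: x ahead of the robot, y to its left, z up, the work surface at z = 0. Lengths are in m, angles in rad, forces in N, time in s.
With the tool pointing down it reaches from about 0.4 to 0.85 m from the base axis. Payload 6.9 kg.
Tool frame: the origin (TCP) lies midway between the tips of the shut fingers; the grasp point (between the pads) lies 19 mm behind it (robot.grip_depth is the z of the grasp point in the tool frame, in m); z points along the fingers, y is the direction in which the jaws open and shut (so a half turn about z gives the same grasp; the last joint's range is limited). The gripper opens to 85 mm and grips with 20 to 120 N. Pads are 22 mm wide; open, the fingers measure 114 mm over their backs; the gripper's body (76 mm by 85 mm) begins 54 mm behind the grasp point. The pads swing forward as they close: fully open they stand 13 mm farther back than shut.
Start: joints at [1.216, 0.507, -0.238, 1.5, 0.126, 1.149, -0.155], TCP at [0.277, -0.56, 0.231] pointing down, gripper open.
Joint ranges: [-3.08, 3.08], [-0.24, 2.05], [-1.43, 1.35], [0, 2.5], [-1.52, 4.66], [0.17, 1.96], [-2.89, 2.89]. Speed limits (rad/s): [2.39, 2.39, 3.14, 3.14, 3.14, 3.14, 3.14].

## Interface

Orientations are given as a unit quaternion [x, y, z, w].
In Python, from station import robot gives the robot as it stands.
- The arm moves only by the shell command python3 -m inch 'ROWS' [OPENING] [FORCE]. ROWS is JSON, a list of rows, each an object with "xyz": the shift along the tool's x, y, z in units of 200 mm (1.0 is 200 mm), a list of three; "yaw": the turn about the tool's z in units of 0.5 rad (1.0 is 0.5 rad). A call has exactly 8 rows; each row shifts and turns the commanded pose from where the row before left it, along the tool's axes as they then stand; what a row does not reach is not made up. A row lasts 1/12 s, in which the tool goes at most 41.7 mm and 7.16 degrees, less where a joint would pass 70% of its speed; a pose out of reach is approached as far as the arm can. A call with a number of a shift or a turn outside -1 to 1 is refused whole. A call with a gripper value outside its range is refused whole. OPENING is the closure, from -1 (fully open) to 1 (shut), so that 0 is half open, set as the call begins (- or left out, the last holds). The fingers move at their own pace and stop on an object; FORCE is the grip in N (left out, the last holds). Time passes only in rows, so rows that do not move let the fingers close, or fill a call up. It gives the time, the measured TCP pose, the force and the opening at its end, in the units of the state.
- robot.get_state(): the state, without advancing time (a new reading comes with each control period).
- robot.snapshot(name): name is "side" or "top"; returns the picture (420x560x3 uint8, red, green, blue); there is no depth.
- robot.calibration(name): a dict with "mtx" (3x3 intrinsics, pixels), "world_from_camera" (4x4, takes a point from camera to world coordinates). Camera axes: x right, y down, z forward; pixel columns grow to the right and rows downward; lengths in m; the calibration is good to about 2 mm. A picture is of the moment at which its call begins. calibration takes no time and is no camera call.
- robot.hand_in(): hands the job in, once; it reports no verdict.
The state is a dict: "clock": time; "joint_pos": joint angles; "dq": joint speeds; "joint_efforts": joint torques, N m; "ee_pos": TCP position; "ee_rot": TCP orientation; "contact_force": force on the tool from outside, world axes, zero at the start; "wrist_torque": the same for the moment, N m; "width": finger opening in m.
Only numpy, scipy, OpenCV 4.12 (cv2) and the standard library are available. Lean on these libraries where they do the work, as an engineer would, in place of code of your own. Each camera call takes 0.05 s, during which the arm holds its last target.

## Task

The glue on the wooden plaque has set, so take the pile of weights off it and put everything on its own place: the blue paint tin in the middle of the blue-rimmed disc, the steel weight in the middle of the black rubber mat, the yellow pressing block in the middle of the yellow-bordered board and the bark-edged plaque in the middle of the slatted drying rack, these last two lying lengthwise along their places. Set each piece down flat and upright rather than dropping it, and do not push or knock over the mug or the jar.

Things in the scene. Friction and masses are not known exactly. Their poses are not given: they have to be found in the camera images.
- tin: small full paint tin, blue with a silver-rimmed blue lid: upright cylinder, 40 mm diameter, 40 mm tall, about 0.12 kg; at the start the topmost of the pile. Origin at the centre of its underside, z up
- weight: bare steel block used as a glue-up weight, 44 mm (x) by 62 mm (y) by 34 mm tall, about 0.7 kg; at the start second from the top of the pile, under the tin; its x axis runs across its width, its y axis along its length, z up; origin at the centre of its underside
- caul: yellow pressing block with a plywood-striped edge, 52 mm (x) by 110 mm (y) by 24 mm thick, about 0.1 kg; at the start third from the top, under the steel weight, on the plaque; its x axis runs across its width, its y axis along its length, z up; origin at the centre of its underside
- plaque: glued pale wooden plaque with dark bark along its two long edges and a dark hole at each end, 60 mm (x) by 150 mm (y) by 24 mm thick, about 0.15 kg; at the start at the bottom of the pile, lying on the bench (z = 0), loose and not stuck to the rest; its x axis runs across its width, its y axis along its length, z up; origin at the centre of its underside
- saucer: round flat drip disc, white with a blue rim, 90 mm diameter, flat top 4 mm above the bench, fixed. Origin at the centre of its underside
- mat: flat black ribbed rubber mat, 90 mm (x) by 100 mm (y), top 5 mm above the bench, fixed. Origin at the centre of its underside
- board: flat plywood board with a yellow painted border, 90 mm (x) by 140 mm (y), flat top 6 mm above the bench, fixed; its x axis runs across its width, its y axis along its length, z up; origin at the centre of its underside
- rack: pale wooden drying rack of 8 slats across two battens, 90 mm (x) by 170 mm (y), flat slat tops 14 mm above the bench, fixed; its x axis runs across its width, its y axis along its length, z up; origin at the centre of its underside
- mug: white ceramic mug, 64 mm diameter, 80 mm tall, handle sticking out about 30 mm to its own +y side; loose bystander between the work places. Origin at the centre of its underside
- jar: amber glass jar with white lid and paper label, 54 mm diameter, 85 mm tall, loose bystander between the work places. Origin at the centre of its underside
Mind the look-alikes: they are no part of the job. Several things have the shape of the caul; the one meant has the colours described above. Of the things shaped like the tin, the blue one is meant.

How it is judged:
At the end, for the whole second after the job is handed in: Tin on the disc, weight on the mat, pressing block on the board, plaque on the rack: each within 15 mm of the middle of its place, resting on its top and upright, block and plaque within 0.25 rad of lengthwise (either way round), all released and at rest (horizontal distance between tin and saucer below 0.015 m and z of tin in the frame of saucer between 0 and 0.009 m and angle between each of tin, weight, caul, plaque's own z axis and vertical below 0.1 rad and linear speed of each of tin, weight, caul, plaque below 0.02 m/s and contact force between the fingers and tin below 0.05 N and horizontal distance between weight and mat below 0.015 m and z of weight in the frame of mat between 0.001 and 0.01 m and contact force between the fingers and weight below 0.05 N and horizontal distance between caul and board below 0.015 m and z of caul in the frame of board between 0.002 and 0.011 m and contact force between the fingers and caul below 0.05 N and angle between the y axis of caul and the y axis of board, either way round below 0.25 rad and horizontal distance between plaque and rack below 0.015 m and z of plaque in the frame of rack between 0.01 and 0.019 m and contact force between the fingers and plaque below 0.05 N and angle between the y axis of plaque and the y axis of rack, either way round below 0.25 rad); the robot touches nothing.
It fails at once if a piece of the pile is dropped or knocked down instead of being set down (moves faster than 0.7 m/s out of the fingers) ((linear speed of tin above 0.7 m/s and contact force between the fingers and tin below 0.05 N) or (linear speed of weight above 0.7 m/s and contact force between the fingers and weight below 0.05 N) or (linear speed of caul above 0.7 m/s and contact force between the fingers and caul below 0.05 N) or (linear speed of plaque above 0.7 m/s and contact force between the fingers and plaque below 0.05 N)).
It fails at once if the mug is pushed more than 25 mm or knocked over (distance of mug from where it was at the start of the episode above 0.025 m or angle between mug's own z axis and vertical above 0.4 rad).
It fails at once if the jar is pushed more than 25 mm or knocked over (distance of jar from where it was at the start of the episode above 0.025 m or angle between jar's own z axis and vertical above 0.4 rad).
It also fails if it takes over 133 s, if anything falls off the work surface, if the arm or the gripper's body presses on something with over 40 N, if the wrist force passes 120 N, or if a joint passes its speed limit or range.

## Working session

There is one attempt and no reset: what is moved stays moved. The work goes in short steps, Python scripts to look and compute and a shell command to move; the robot and the scene stay as the last step left them, time stands still between calls to the robot, and variables do not carry over. Pictures are saved under pics/ and viewed, and the job is handed in when it is done.

```bash
mkdir -p pics; ls; python3 - <<'E'
from station import robot
import cv2
s=robot.get_state()
print({k:(v if not hasattr(v,'round') else v) for k,v in s.items()})
for n in ("side","top"):
    im=robot.snapshot(n); cv2.imwrite(f"pics/{n}0.png",im[:,:,::-1])
    c=robot.calibration(n); print(n,c)
print(robot.grip_depth)
E
```

```text
pics
{'clock': 0.0, 'joint_pos': array([ 1.21648753,  0.50831463, -0.23749635,  1.50114943,  0.12570606,
        1.14890611, -0.15477677]), 'dq': array([-0.00011295,  0.00141005,  0.00055782,  0.00095804,  0.00068084,
        0.0002523 , -0.00093669]), 'joint_efforts': array([-3.17200438e-04, -6.20609164e+01, -2.18642883e+00, -2.49662787e+01,
        1.28203401e-02,  1.18388270e-02, -6.21508434e-06]), 'ee_pos': array([ 0.27704627, -0.55966869,  0.23043738]), 'ee_rot': array([ 9.73685509e-01,  2.27894117e-01, -2.31978763e-04, -8.63951558e-04]), 'contact_force': array([ 0.50301132,  0.94425482, -0.55780677]), 'wrist_torque': array([ 0.05959928, -0.0058337 ,  0.0168896 ]), 'width': 0.08538429947121146}
side {'mtx': array([[386.85255887,   0.        , 286.59161999],
       [  0.        , 386.85255887, 205.88402512],
       [  0.        ,   0.        ,   1.        ]]), 'world_from_camera': array([[-0.88707534, -0.31205015,  0.34017944,  0.17423771],
       [-0.46160894,  0.6057132 , -0.64809622,  0.75948787],
       [-0.00381265, -0.73194004, -0.68135838,  0.79174298],
       [ 0.        ,  0.        ,  0.        ,  1.        ]])}
top {'mtx': array([[412.20706881,   0.        , 280.63092251],
       [  0.        , 412.20706881, 216.49265588],
       [  0.        ,   0.        ,   1.        ]]), 'world_from_camera': array([[-0.01366196, -0.98593458,  0.16657239,  0.37996227],
       [-0.99967395,  0.01706184,  0.01899682,  0.08250797],
       [-0.02157165, -0.16625855, -0.98584622,  1.07202091],
       [ 0.        ,  0.        ,  0.        ,  1.        ]])}
-0.0187
```

View pics/top0.png

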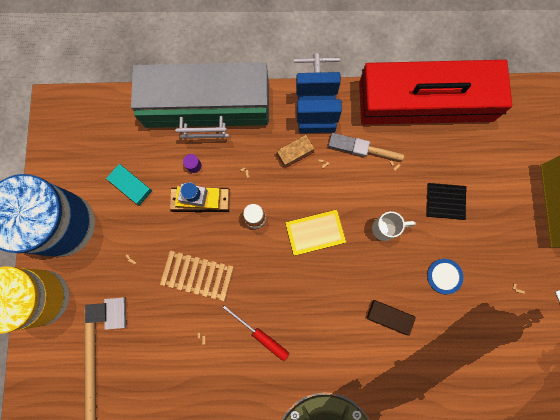

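View pics/side0.png

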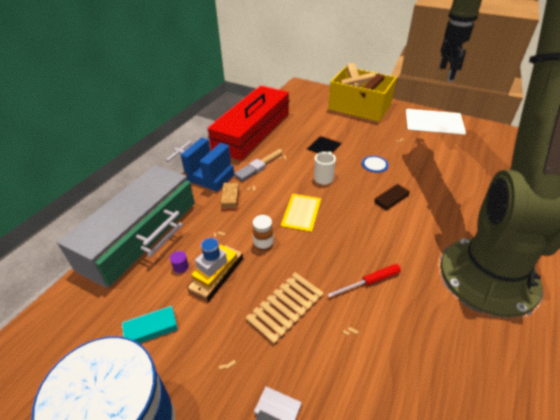

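```bash
cat > h.py <<'E'
from station import robot
import cv2,numpy as np
from scipy.spatial.transform import Rotation as R
def ray(n,uv,z):
    c=robot.calibration(n);K=c['mtx'];T=c['world_from_camera']
    uv=np.atleast_2d(np.asarray(uv,float))
    d=np.c_[uv,np.ones(len(uv))]@np.linalg.inv(K).T@T[:3,:3].T
    o=T[:3,3]; t=(z-o[2])/d[:,2]
    return o+d*t[:,None]
def proj(n,p):
    c=robot.calibration(n);K=c['mtx'];T=np.linalg.inv(c['world_from_camera'])
    q=(np.atleast_2d(p)@T[:3,:3].T+T[:3,3])@K.T
    return q[:,:2]/q[:,2:]
def crop(im,x0,y0,w,h,k,name):
    cv2.imwrite('pics/'+name,cv2.resize(im[y0:y0+h,x0:x0+w,::-1],None,fx=k,fy=k,interpolation=cv2.INTER_CUBIC))
def rect(n,mask,z,show=True):
    """largest contour -> world points at z -> minAreaRect"""
    cs,_=cv2.findContours(mask.astype(np.uint8),cv2.RETR_EXTERNAL,cv2.CHAIN_APPROX_NONE)
    c=max(cs,key=cv2.contourArea)[:,0]
    P=ray(n,c,z)[:,:2]
    (cx,cy),(w,h),a=cv2.minAreaRect((P*1000).astype(np.float32))
    b=cv2.boxPoints(((cx,cy),(w,h),a)); e=[b[1]-b[0],b[2]-b[1]]; l=max(e,key=np.linalg.norm)
    return np.round([cx,cy,min(w,h),max(w,h)],1), round(float(np.arctan2(l[1],l[0])%np.pi),3), c.mean(0).round(1)
E
python3 - <<'E'
from h import *
im=cv2.imread('pics/top0.png')[:,:,::-1]; si=cv2.imread('pics/side0.png')[:,:,::-1]
crop(im,160,145,110,80,7,'pile_top.png'); crop(si,170,220,110,90,7,'pile_side.png')
crop(im,280,170,200,150,4,'places_top.png')
def mask(img,lo,hi,box):
    hsv=cv2.cvtColor(np.ascontiguousarray(img),cv2.COLOR_RGB2HSV); m=cv2.inRange(hsv,lo,hi); o=np.zeros_like(m); x0,y0,x1,y1=box; o[y0:y1,x0:x1]=m[y0:y1,x0:x1]; return o>0
print('board',rect('top',mask(im,(20,60,120),(36,255,255),(280,205,352,260)),.006))
print('board s',rect('side',mask(si,(20,60,120),(36,255,255),(275,190,325,235)),.006))
print('saucer',rect('top',mask(im,(95,100,50),(130,255,255),(420,255,470,300)),.004))
print('saucer s',rect('side',mask(si,(95,60,50),(130,255,255),(355,150,395,178)),.004))
print('mat',rect('top',mask(im,(0,0,0),(180,255,45),(420,175,475,225)),.005))
print('mat s',rect('side',mask(si,(0,0,0),(180,255,55),(300,130,345,156)),.005))
print('rack',rect('top',mask(im,(10,30,150),(30,150,255),(155,245,240,305)),.014))
print('rack s',rect('side',mask(si,(10,30,130),(30,170,255),(240,268,328,345)),.014))
print('tin',rect('top',mask(im,(95,100,40),(130,255,255),(175,178,206,206)),.122))
print('caul',rect('top',mask(im,(20,120,120),(36,255,255),(165,180,235,216)),.048))
E
```

```text
board (array([517.7,  13.9,  89.4, 139.4]), 1.802, array([314.9, 232.2]))
board s (array([517.7,  13.2,  92.8, 145.5]), 1.8, array([301.2, 212.4]))
saucer (array([ 399.9, -313. ,   85.7,   86.9]), 1.556, array([444.8, 275.9]))
saucer s (array([ 399.1, -305.7,   73.5,   85.4]), 0.17, array([374.3, 166.2]))
mat (array([ 593.9, -330.7,   89.6,   99.5]), 1.469, array([446.2, 201.2]))
mat s (array([ 593.4, -329.8,   79.9,   89.8]), 1.484, array([324. , 145.3]))
rack (array([410.6, 320.4,  89.8, 170.5]), 1.31, array([196.3, 275.3]))
rack s (array([411. , 318.9,  94.4, 177.1]), 1.311, array([283.2, 306. ]))
tin (array([603.2, 315.2,  36.7,  48.8]), 0.776, array([189.9, 191.9]))
caul (array([605.3, 277.1,  35.9,  50.8]), 3.071, array([212. , 197.6]))
```

View pics/pile_top.png

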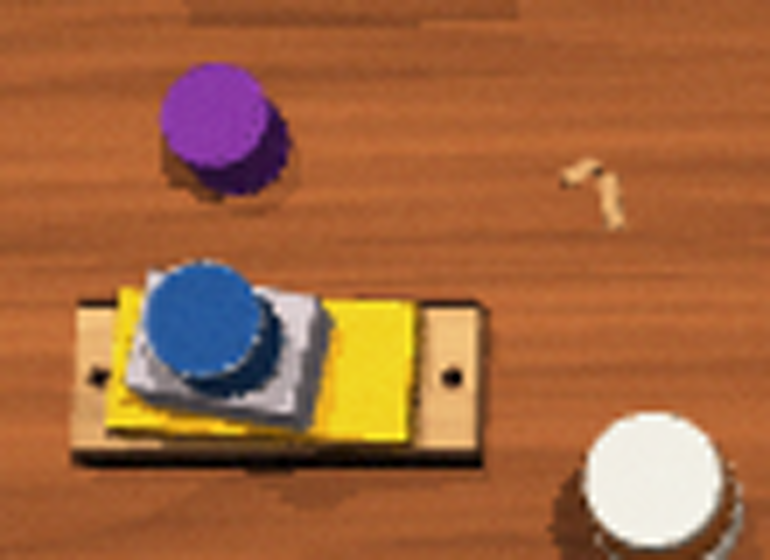

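View pics/pile_side.png

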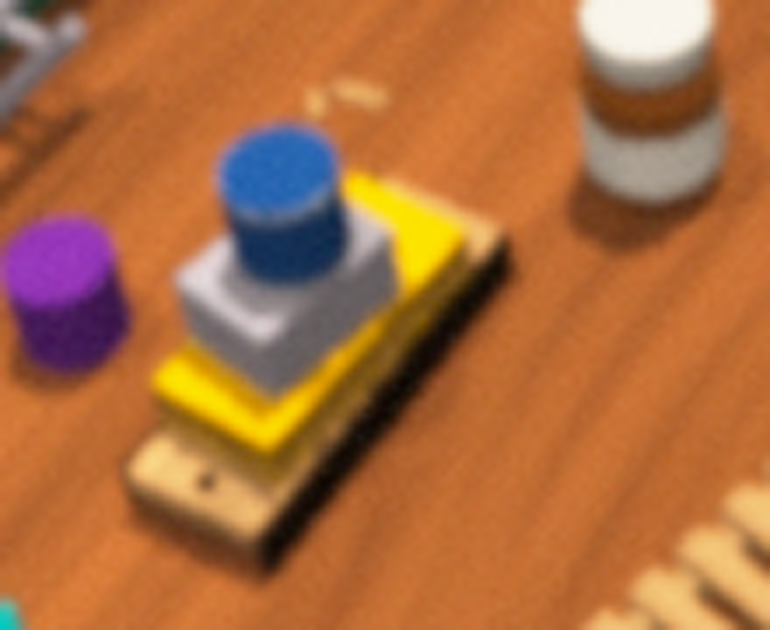

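View pics/places_top.png

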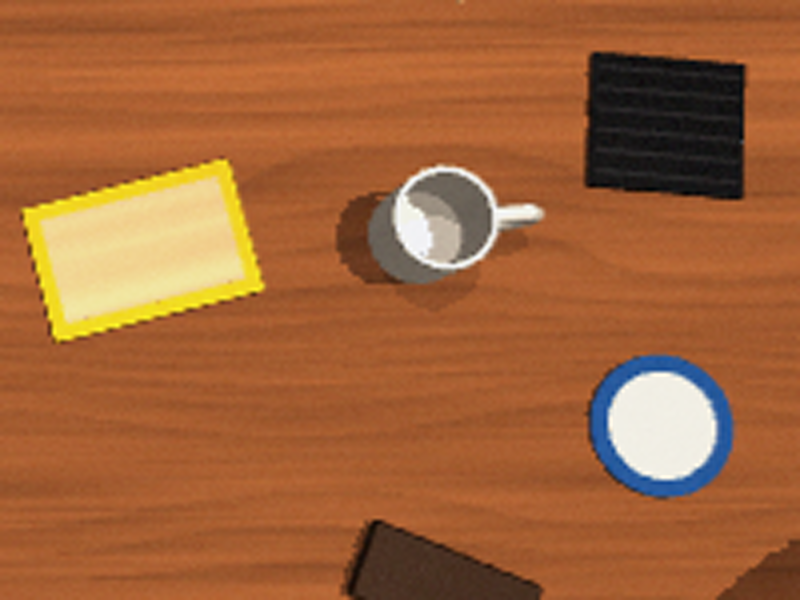

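Candidates: tin is the blue one at top(190,191) on the pile, not the purple one at (192,162). The caul is the yellow one at (205,197) in the pile, not the teal (129,184), the dark brown (390,317), or the board (316,232). The crops confirm this choice: blue tin on steel on yellow on plaque.

```bash
python3 - <<'E'
from h import *
def r(n,pts,z,o): 
    p=(np.array(pts,float)+.5)/7-.5+o; P=ray(n,p,z)*1000
    c,s,a=cv2.minAreaRect(P[:,:2].astype(np.float32)); print(n,z,P[:,:2].mean(0).round(1),c,np.round(s,1),round(a,1), np.arctan2(*(P[1]-P[0])[1::-1]).round(3))
ot=(160,145);os=(170,220)
r('top',[(145,319),(263,319),(204,261),(204,378)],.122,ot)
r('side',[(219,170),(340,170),(280,124),(280,216)],.122,os)
r('top',[(148,272),(325,297),(301,413),(128,385)],.082,ot)
r('top',[(122,288),(417,300),(410,443),(106,430)],.048,ot)
r('side',[(153,380),(345,172),(468,237),(268,449)],.048,os)
r('top',[(77,303),(482,305),(480,452),(75,450)],.024,ot)
# jar & mug
im=cv2.imread('pics/top0.png')
print('jar',ray('top',[(254,214)],.085)); print('mug',ray('top',[(280+445/4,170+217/4)],.08), 'handle',ray('top',[(280+543/4,170+213/4)],.05))
print('purple',ray('top',[(160+215/7,145+115/7)],.04))
s=robot.get_state(); print(R.from_quat(s['ee_rot']).as_matrix().round(3))
E
```

```text
top 0.122 [607.7 318.3] (607.61474609375, 318.2662048339844) [29.5 28.1] 44.9 -1.59
side 0.122 [607.1 317.3] (607.1595458984375, 317.076904296875) [26.6 30.7] 76.7 -2.665
top 0.082 [609.  320.4] (608.7076416015625, 320.376953125) [64.  42.4] 80.7 -1.732
top 0.048 [607.9 314.4] (607.8836059570312, 314.3614807128906) [111.2  53.2] 86.5 -1.631
side 0.048 [608.1 314.8] (609.3870849609375, 314.762939453125) [108.2  56.9] 85.1 -1.608
top 0.024 [608.4 314.3] (608.4966430664062, 314.6018981933594) [153.3  56.1] 88.7 -1.595
jar [[0.55400952 0.16628959 0.085     ]]
mug [[ 0.52391596 -0.16575817  0.08      ]] handle [[ 0.52976009 -0.23407372  0.05      ]]
purple [[0.70418124 0.33518411 0.04      ]]
[[ 0.896  0.444 -0.001]
 [ 0.444 -0.896  0.001]
 [-0.    -0.002 -1.   ]]
```

```bash
cat > go.py <<'E'
import sys
from h import *
# python3 go.py x y z theta(mm, rad): yaw first, then shift in tool axes (units) at the target yaw
x,y,z,th=map(float,sys.argv[1:5])
s=robot.get_state(); M=R.from_quat(s['ee_rot']).as_matrix(); p=np.array(s['ee_pos'])*1000
t0=np.arctan2(M[1,0],M[0,0])
if abs(th-t0)>np.pi/2+.8: th-=np.pi*np.sign(th-t0)
dy=-(th-t0)
d=np.array([x,y,z])-p
def loc(t): return np.array([d[0]*np.cos(t)+d[1]*np.sin(t), d[0]*np.sin(t)-d[1]*np.cos(t), -d[2]])/200
print('t',round(float(s['clock']),2),'p',p.round(1),'th',t0.round(3),'tilt',np.arccos(-M[2,2]).round(4),'w',round(float(s['width'])*1000,1),'F',np.round(s['contact_force'],1),'j7',round(float(s['joint_pos'][6]),2))
print('yaw units',round(dy/.5,3),'shift now',loc(t0).round(3),'after yaw',loc(th).round(3))
E
python3 -m inch '[{"xyz":[0,0,0],"yaw":-0.2},{"xyz":[0,0,0],"yaw":-0.25},{"xyz":[0,0,0],"yaw":-0.25},{"xyz":[0,0,0],"yaw":-0.25},{"xyz":[0,0,0],"yaw":-0.25},{"xyz":[0,0,0],"yaw":-0.25},{"xyz":[0,0,0],"yaw":-0.25},{"xyz":[0,0,0],"yaw":-0.25}]' -1 40
python3 go.py 607.5 318 240 1.5708
```

```text
clock: 0.77
ee_pos: [0.2771, -0.5599, 0.2308]
ee_rot: [0.752, 0.66, 0.0, -0.0]
contact_force: [-0.4, -0.8, 0.6]
width: 0.0855
t 0.77 p [ 277.1 -559.9  230.8] th 1.441 tilt 0.001 w 85.5 F [-0.4 -0.8  0.6] j7 0.7
yaw units -0.26 shift now [ 4.567  1.07  -0.046] after yaw [ 4.39   1.652 -0.046]
```

```bash

python3 -m inch '[{"xyz":[0.09,0.03,0],"yaw":-0.13},{"xyz":[0.18,0.06,0],"yaw":-0.13},{"xyz":[0.18,0.07,-0.02],"yaw":0},{"xyz":[0.18,0.07,-0.02],"yaw":0},{"xyz":[0.18,0.07,0],"yaw":0},{"xyz":[0.18,0.07,0],"yaw":0},{"xyz":[0.18,0.07,0],"yaw":0},{"xyz":[0.18,0.07,0],"yaw":0}]'
python3 -m inch '[{"xyz":[0.18,0.07,0],"yaw":0},{"xyz":[0.18,0.07,0],"yaw":0},{"xyz":[0.18,0.07,0],"yaw":0},{"xyz":[0.18,0.07,0],"yaw":0},{"xyz":[0.18,0.07,0],"yaw":0},{"xyz":[0.18,0.07,0],"yaw":0},{"xyz":[0.18,0.07,0],"yaw":0},{"xyz":[0.18,0.07,0],"yaw":0}]'
python3 go.py 607.5 318 240 1.5708
```

```text
clock: 1.43
ee_pos: [0.3856, -0.2907, 0.2392]
ee_rot: [0.709, 0.705, -0.0, -0.0]
contact_force: [0.2, 0.9, 0.0]
width: 0.0855
clock: 2.1
ee_pos: [0.4994, -0.0035, 0.2391]
ee_rot: [0.709, 0.705, -0.0, -0.0]
contact_force: [0.4, -0.3, -0.3]
width: 0.0856
t 2.1 p [499.4  -3.5 239.1] th 1.564 tilt 0.0005 w 85.6 F [ 0.4 -0.3 -0.3] j7 -0.34
yaw units -0.013 shift now [ 1.611  0.53  -0.004] after yaw [ 1.608  0.541 -0.004]
```

```bash

python3 -m inch '[{"xyz":[0.2,0.06,0],"yaw":0},{"xyz":[0.2,0.06,0],"yaw":0},{"xyz":[0.2,0.06,0],"yaw":0},{"xyz":[0.2,0.06,0],"yaw":0},{"xyz":[0.2,0.06,0],"yaw":0},{"xyz":[0.2,0.06,0],"yaw":0},{"xyz":[0.2,0.06,0],"yaw":0},{"xyz":[0.18,0.06,0],"yaw":0}]'
python3 -m inch '[{"xyz":[0,0.03,0],"yaw":0},{"xyz":[0,0,0],"yaw":0},{"xyz":[0,0,0],"yaw":0},{"xyz":[0,0,0],"yaw":0},{"xyz":[0,0,0],"yaw":0},{"xyz":[0,0,0],"yaw":0},{"xyz":[0,0,0],"yaw":0},{"xyz":[0,0,0],"yaw":0}]'
python3 go.py 607.5 318 90 1.5708
```

```text
clock: 2.77
ee_pos: [0.5968, 0.3122, 0.2387]
ee_rot: [0.709, 0.705, -0.0, -0.0]
contact_force: [0.5, -0.2, 1.2]
width: 0.0853
clock: 3.43
ee_pos: [0.6031, 0.3088, 0.2397]
ee_rot: [0.71, 0.705, 0.0, 0.0]
contact_force: [0.3, -0.1, 0.4]
width: 0.0855
t 3.43 p [603.1 308.8 239.7] th 1.564 tilt 0.0004 w 85.5 F [ 0.3 -0.1  0.4] j7 -0.83
yaw units -0.014 shift now [0.046 0.022 0.748] after yaw [0.046 0.022 0.748]
```

```bash

python3 -m inch '[{"xyz":[0.046,0.022,0],"yaw":0},{"xyz":[0,0,0.1],"yaw":0},{"xyz":[0,0,0.15],"yaw":0},{"xyz":[0,0,0.15],"yaw":0},{"xyz":[0,0,0.12],"yaw":0},{"xyz":[0,0,0.05],"yaw":0},{"xyz":[0,0,0],"yaw":0},{"xyz":[0,0,0],"yaw":0}]'
python3 go.py 607.5 318 90 1.5708; python3 - <<'E'
from h import *
crop(robot.snapshot('top'),160,130,110,80,7,'a.png');crop(robot.snapshot('side'),150,150,150,150,4,'b.png')
E
```

```text
clock: 4.1
ee_pos: [0.6077, 0.3189, 0.126]
ee_rot: [0.709, 0.705, 0.0, -0.0]
contact_force: [-1.0, -0.1, 1.2]
width: 0.0856
t 4.1 p [607.7 318.9 126. ] th 1.565 tilt 0.0005 w 85.6 F [-1.  -0.1  1.2] j7 -0.9
yaw units -0.012 shift now [-0.005 -0.001  0.18 ] after yaw [-0.005 -0.001  0.18 ]
```

View pics/b.png

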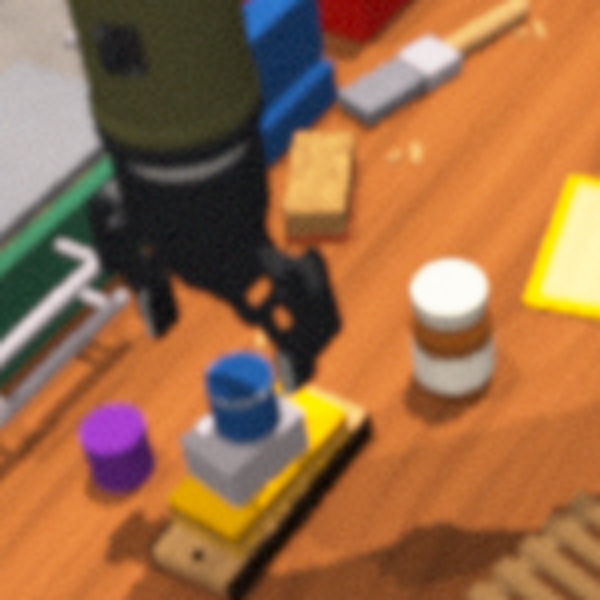

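The fingers straddle the blue tin (crop 240,395), with the purple one clear on the left (115,445). I'll descend and grip.

```bash

python3 -m inch '[{"xyz":[0,0,0.05],"yaw":0},{"xyz":[0,0,0.06],"yaw":0},{"xyz":[0,0,0.05],"yaw":0},{"xyz":[0,0,0.02],"yaw":0},{"xyz":[0,0,0],"yaw":0},{"xyz":[0,0,0],"yaw":0},{"xyz":[0,0,0],"yaw":0},{"xyz":[0,0,0],"yaw":0}]'
python3 -m inch '[{"xyz":[0,0,0],"yaw":0},{"xyz":[0,0,0],"yaw":0},{"xyz":[0,0,0],"yaw":0},{"xyz":[0,0,0],"yaw":0},{"xyz":[0,0,0],"yaw":0},{"xyz":[0,0,0],"yaw":0},{"xyz":[0,0,0],"yaw":0},{"xyz":[0,0,0],"yaw":0}]' 1 30
python3 go.py 607.5 318 240 1.5708
```

```text
clock: 4.87
ee_pos: [0.6077, 0.319, 0.0898]
ee_rot: [0.709, 0.705, 0.0, 0.0]
contact_force: [-0.1, 0.4, 0.3]
width: 0.0856
clock: 5.53
ee_pos: [0.6077, 0.3188, 0.0896]
ee_rot: [0.709, 0.705, 0.0, 0.0]
contact_force: [0.5, -0.2, 4.0]
width: 0.0391
t 5.53 p [607.7 318.8  89.6] th 1.565 tilt 0.0008 w 39.1 F [ 0.5 -0.2  4. ] j7 -0.92
yaw units -0.012 shift now [-0.004 -0.001 -0.752] after yaw [-0.004 -0.001 -0.752]
```

```bash

python3 -m inch '[{"xyz":[0,0,-0.02],"yaw":0},{"xyz":[0,0,-0.06],"yaw":0},{"xyz":[0,0,-0.1],"yaw":0},{"xyz":[0,0,-0.12],"yaw":0},{"xyz":[0,0,-0.12],"yaw":0},{"xyz":[0,0,-0.1],"yaw":0},{"xyz":[-0.05,-0.016,-0.05],"yaw":0},{"xyz":[-0.1,-0.033,-0.02],"yaw":0}]'
python3 -m inch '[{"xyz":[-0.15,-0.05,0],"yaw":0},{"xyz":[-0.17,-0.056,0],"yaw":0},{"xyz":[-0.17,-0.056,0],"yaw":0},{"xyz":[-0.17,-0.056,0],"yaw":0},{"xyz":[-0.17,-0.056,0],"yaw":0},{"xyz":[-0.17,-0.056,0],"yaw":0},{"xyz":[-0.17,-0.056,0],"yaw":0},{"xyz":[-0.17,-0.056,0],"yaw":0}]'
python3 go.py 400 -312 200 1.5708
```

```text
clock: 6.2
ee_pos: [0.597, 0.2915, 0.2096]
ee_rot: [0.708, 0.706, 0.002, -0.001]
contact_force: [0.9, -1.0, -1.7]
width: 0.0394
clock: 6.87
ee_pos: [0.5056, 0.0191, 0.2071]
ee_rot: [0.709, 0.705, -0.001, -0.0]
contact_force: [0.4, -0.2, -2.1]
width: 0.039
t 6.87 p [505.6  19.1 207.1] th 1.564 tilt 0.0012 w 39.0 F [ 0.4 -0.2 -2.1] j7 -0.43
yaw units -0.013 shift now [-1.659 -0.517  0.036] after yaw [-1.655 -0.528  0.036]
```

```bash

python3 -m inch '[{"xyz":[-0.17,-0.054,0],"yaw":0},{"xyz":[-0.17,-0.054,0],"yaw":0},{"xyz":[-0.17,-0.054,0],"yaw":0},{"xyz":[-0.17,-0.054,0],"yaw":0},{"xyz":[-0.17,-0.054,0],"yaw":0},{"xyz":[-0.17,-0.054,0],"yaw":0},{"xyz":[-0.17,-0.054,0],"yaw":0},{"xyz":[-0.17,-0.054,0],"yaw":0}]'
python3 -m inch '[{"xyz":[-0.14,-0.05,0],"yaw":0},{"xyz":[-0.1,-0.03,0],"yaw":0},{"xyz":[-0.04,0,0],"yaw":0},{"xyz":[0,0,0],"yaw":0},{"xyz":[0,0,0],"yaw":0},{"xyz":[0,0,0],"yaw":0},{"xyz":[0,0,0],"yaw":0},{"xyz":[0,0,0],"yaw":0}]'
python3 go.py 400 -312 12 1.5708
```

```text
clock: 7.53
ee_pos: [0.4173, -0.2517, 0.2073]
ee_rot: [0.709, 0.705, -0.0, -0.0]
contact_force: [1.0, 0.4, -0.9]
width: 0.039
clock: 8.2
ee_pos: [0.4036, -0.3047, 0.2074]
ee_rot: [0.708, 0.706, 0.0, 0.0]
contact_force: [0.2, 0.5, -1.9]
width: 0.0392
t 8.2 p [ 403.6 -304.7  207.4] th 1.567 tilt 0.0002 w 39.2 F [ 0.2  0.5 -1.9] j7 0.28
yaw units -0.007 shift now [-0.036 -0.018  0.977] after yaw [-0.036 -0.018  0.977]
```

```bash

python3 -m inch '[{"xyz":[-0.036,-0.018,0.06],"yaw":0},{"xyz":[0,0,0.15],"yaw":0},{"xyz":[0,0,0.17],"yaw":0},{"xyz":[0,0,0.17],"yaw":0},{"xyz":[0,0,0.17],"yaw":0},{"xyz":[0,0,0.12],"yaw":0},{"xyz":[0,0,0.04],"yaw":0},{"xyz":[0,0,0],"yaw":0}]'
python3 -m inch '[{"xyz":[0,0,0],"yaw":0},{"xyz":[0,0,0.02],"yaw":0},{"xyz":[0,0,0.02],"yaw":0},{"xyz":[0,0,0.02],"yaw":0},{"xyz":[0,0,0.015],"yaw":0},{"xyz":[0,0,0],"yaw":0},{"xyz":[0,0,0],"yaw":0},{"xyz":[0,0,0],"yaw":0}]'
python3 go.py 400 -312 12 1.5708; python3 - <<'E'
from h import *
crop(robot.snapshot('top'),360,170,140,140,4,'c.png');crop(robot.snapshot('side'),310,100,120,120,5,'d.png')
E
```

```text
clock: 8.87
ee_pos: [0.3989, -0.3119, 0.0298]
ee_rot: [0.709, 0.706, -0.0, -0.002]
contact_force: [-0.9, 0.3, -1.1]
width: 0.0393
clock: 9.53
ee_pos: [0.3995, -0.3133, 0.0164]
ee_rot: [0.709, 0.705, 0.0, 0.0]
contact_force: [-0.1, -1.1, -2.3]
width: 0.0393
t 9.53 p [ 399.5 -313.3   16.4] th 1.565 tilt 0.0002 w 39.3 F [-0.1 -1.1 -2.3] j7 0.07
yaw units -0.012 shift now [0.006 0.002 0.022] after yaw [0.006 0.003 0.022]
```

View pics/d.png

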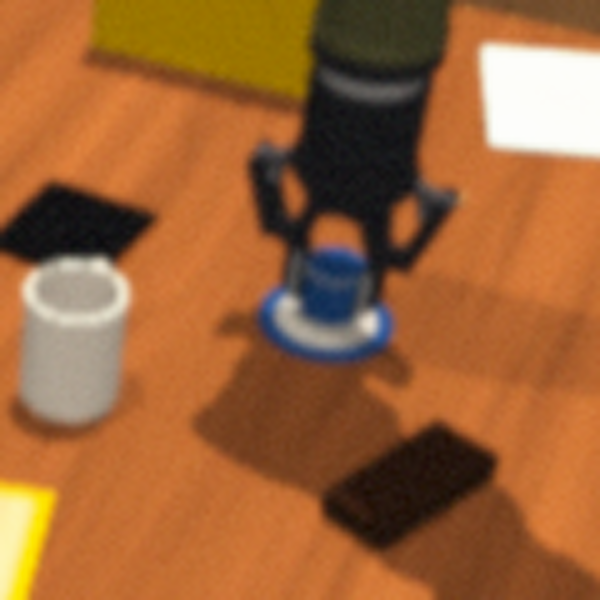

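The tin is over the disc centre (crop 330,300), just above it. Lowering to contact.

```bash

python3 -m inch '[{"xyz":[0,0,0.007],"yaw":0},{"xyz":[0,0,0.007],"yaw":0},{"xyz":[0,0,0.007],"yaw":0},{"xyz":[0,0,0.004],"yaw":0},{"xyz":[0,0,0],"yaw":0},{"xyz":[0,0,0],"yaw":0},{"xyz":[0,0,0],"yaw":0},{"xyz":[0,0,0],"yaw":0}]'

```

```text
clock: 10.3
ee_pos: [0.3994, -0.3132, 0.0115]
ee_rot: [0.709, 0.705, -0.0, 0.0]
contact_force: [-1.7, 1.8, 4.9]
width: 0.0394
```

```bash

python3 -m inch '[{"xyz":[0,0,0],"yaw":0},{"xyz":[0,0,0],"yaw":0},{"xyz":[0,0,0],"yaw":0},{"xyz":[0,0,0],"yaw":0},{"xyz":[0,0,0],"yaw":0},{"xyz":[0,0,0],"yaw":0},{"xyz":[0,0,0],"yaw":0},{"xyz":[0,0,0],"yaw":0}]' -1
python3 -m inch '[{"xyz":[0,0,-0.05],"yaw":0},{"xyz":[0,0,-0.1],"yaw":0},{"xyz":[0,0,-0.17],"yaw":0},{"xyz":[0,0,-0.17],"yaw":0},{"xyz":[0,0,-0.17],"yaw":0},{"xyz":[0.05,0,-0.17],"yaw":0},{"xyz":[0.1,0.03,-0.1],"yaw":0},{"xyz":[0.15,0.05,0],"yaw":0}]'
python3 -m inch '[{"xyz":[0.17,0.056,0],"yaw":0},{"xyz":[0.17,0.056,0],"yaw":0},{"xyz":[0.17,0.056,0],"yaw":0},{"xyz":[0.17,0.056,0],"yaw":0},{"xyz":[0.17,0.056,0],"yaw":0},{"xyz":[0.17,0.056,0],"yaw":0},{"xyz":[0.17,0.056,0],"yaw":0},{"xyz":[0.17,0.056,0],"yaw":0}]'
python3 go.py 609 320 200 1.41
python3 - <<'E'
from h import *
im=robot.snapshot('top');crop(im,150,130,140,100,5,'e.png');crop(robot.snapshot('side'),150,210,150,110,5,'f.png');crop(im,400,170,100,130,4,'g.png')
E
```

```text
clock: 10.97
ee_pos: [0.3994, -0.3133, 0.0113]
ee_rot: [0.709, 0.705, 0.0, -0.0]
contact_force: [-0.3, -0.3, -0.6]
width: 0.0852
clock: 11.63
ee_pos: [0.4169, -0.2556, 0.202]
ee_rot: [0.711, 0.703, 0.0, 0.004]
contact_force: [0.9, -0.9, 0.4]
width: 0.0858
clock: 12.3
ee_pos: [0.507, 0.0199, 0.1981]
ee_rot: [0.709, 0.705, 0.0, 0.0]
contact_force: [1.2, -0.1, 0.5]
width: 0.0854
t 12.3 p [507.   19.9 198.1] th 1.565 tilt 0.0005 w 85.4 F [ 1.2 -0.1  0.5] j7 -0.44
yaw units 0.31 shift now [ 1.503  0.501 -0.009] after yaw [ 1.563  0.263 -0.009]
```

View pics/e.png

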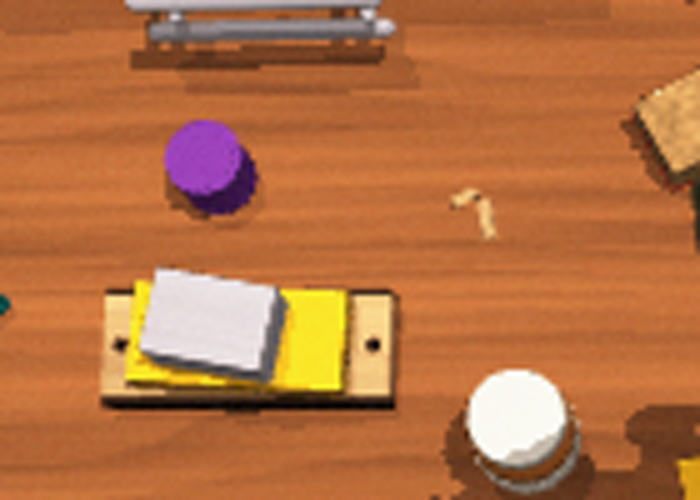

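View pics/g.png

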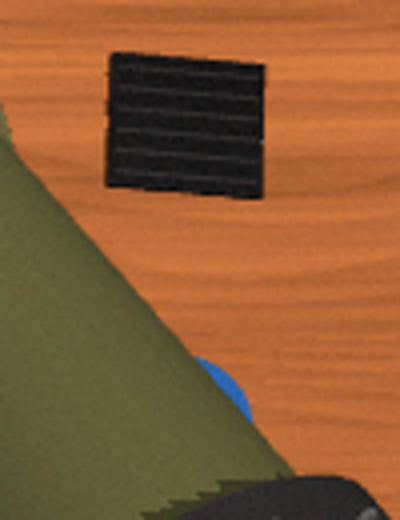

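View pics/f.png

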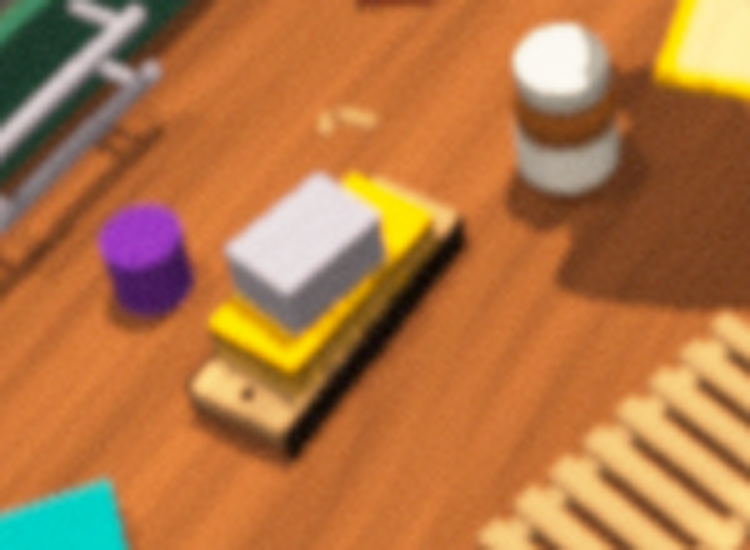

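```bash
python3 - <<'E'
from h import *
im=cv2.imread('pics/e.png'); 
p=(np.array([(156,269),(278,287),(262,376),(141,354)],float)+.5)/5-.5+(150,130)
P=ray('top',p,.082)*1000;print(P.mean(0).round(1),cv2.minAreaRect(P[:,:2].astype(np.float32)))
p=(np.array([(320,172),(383,220),(290,280),(226,250)],float)+.5)/5-.5+(150,210)
P=ray('side',p,.082)*1000;print(P.mean(0).round(1),cv2.minAreaRect(P[:,:2].astype(np.float32)))
E
```

```text
[607.7 321.2  82. ] ((607.2921752929688, 321.42486572265625), (62.299930572509766, 45.352684020996094), 80.38638305664062)
[608.8 319.9  82. ] ((609.0828857421875, 322.02447509765625), (61.07173538208008, 45.77944564819336), 75.82898712158203)
```

```bash

python3 -m inch '[{"xyz":[0.05,0.02,0],"yaw":0.15},{"xyz":[0.1,0.02,0],"yaw":0.18},{"xyz":[0.18,0.03,0],"yaw":0},{"xyz":[0.18,0.03,0],"yaw":0},{"xyz":[0.18,0.03,0],"yaw":0},{"xyz":[0.18,0.03,0],"yaw":0},{"xyz":[0.18,0.03,0],"yaw":0},{"xyz":[0.18,0.03,0],"yaw":0}]' -1 80
python3 -m inch '[{"xyz":[0.17,0.03,0],"yaw":0},{"xyz":[0.12,0.02,0],"yaw":0},{"xyz":[0.05,0,0],"yaw":0},{"xyz":[0,0,0],"yaw":0},{"xyz":[0,0,0],"yaw":0},{"xyz":[0,0,0],"yaw":0},{"xyz":[0,0,0],"yaw":0},{"xyz":[0,0,0],"yaw":0}]'
python3 go.py 608 321 49 1.40
```

```text
clock: 13.07
ee_pos: [0.5891, 0.2555, 0.198]
ee_rot: [0.765, 0.644, -0.0, 0.0]
contact_force: [0.8, -0.4, -0.7]
width: 0.0852
clock: 13.73
ee_pos: [0.6107, 0.3178, 0.1977]
ee_rot: [0.766, 0.643, -0.0, 0.0]
contact_force: [0.8, 0.3, -0.3]
width: 0.0856
t 13.73 p [610.7 317.8 197.7] th 1.398 tilt 0.0009 w 85.6 F [ 0.8  0.3 -0.3] j7 -1.01
yaw units -0.005 shift now [ 0.014 -0.016  0.744] after yaw [ 0.014 -0.016  0.744]
```

```bash

python3 -m inch '[{"xyz":[0.014,-0.016,0.06],"yaw":0},{"xyz":[0,0,0.12],"yaw":0},{"xyz":[0,0,0.14],"yaw":0},{"xyz":[0,0,0.14],"yaw":0},{"xyz":[0,0,0.12],"yaw":0},{"xyz":[0,0,0.1],"yaw":0},{"xyz":[0,0,0.05],"yaw":0},{"xyz":[0,0,0.015],"yaw":0}]'
python3 go.py 608 321 49 1.40
python3 -m inch '[{"xyz":[0,0,0],"yaw":0},{"xyz":[0,0,0],"yaw":0},{"xyz":[0,0,0],"yaw":0},{"xyz":[0,0,0],"yaw":0},{"xyz":[0,0,0],"yaw":0},{"xyz":[0,0,0],"yaw":0},{"xyz":[0,0,0],"yaw":0},{"xyz":[0,0,0],"yaw":0}]' 1 80
python3 go.py 608 321 49 1.40
```

```text
clock: 14.4
ee_pos: [0.607, 0.3215, 0.0465]
ee_rot: [0.765, 0.644, -0.002, -0.0]
contact_force: [-0.1, -0.9, -0.4]
width: 0.0853
t 14.4 p [607.  321.5  46.5] th 1.399 tilt 0.0031 w 85.3 F [-0.1 -0.9 -0.4] j7 -1.1
yaw units -0.002 shift now [-0.002  0.005 -0.012] after yaw [-0.002  0.005 -0.012]
clock: 15.07
ee_pos: [0.6094, 0.3237, 0.0505]
ee_rot: [0.765, 0.644, 0.002, 0.001]
contact_force: [3.0, -1.0, 6.3]
width: 0.0429
t 15.07 p [609.4 323.7  50.5] th 1.399 tilt 0.0045 w 42.9 F [ 3.  -1.   6.3] j7 -1.1
yaw units -0.002 shift now [-0.014 -0.005  0.007] after yaw [-0.014 -0.005  0.007]
```

```bash

python3 -m inch '[{"xyz":[0,0,-0.02],"yaw":0},{"xyz":[0,0,-0.05],"yaw":0},{"xyz":[0,0,-0.1],"yaw":0},{"xyz":[0,0,-0.12],"yaw":0},{"xyz":[0,0,-0.14],"yaw":0},{"xyz":[0,0,-0.14],"yaw":0},{"xyz":[0,0,-0.1],"yaw":0},{"xyz":[0,0,-0.03],"yaw":0}]'
python3 go.py 594 -330 200 1.40
python3 - <<'E'
from h import *
crop(robot.snapshot('side'),130,130,170,150,4,'h.png')
E
```

```text
clock: 15.73
ee_pos: [0.608, 0.324, 0.1921]
ee_rot: [0.765, 0.644, 0.002, 0.0]
contact_force: [0.2, 0.8, -7.3]
width: 0.0433
t 15.73 p [608.  324.  192.1] th 1.4 tilt 0.0039 w 43.3 F [ 0.2  0.8 -7.3] j7 -1.02
yaw units 0.0 shift now [-3.234  0.486 -0.039] after yaw [-3.234  0.487 -0.039]
```

View pics/h.png

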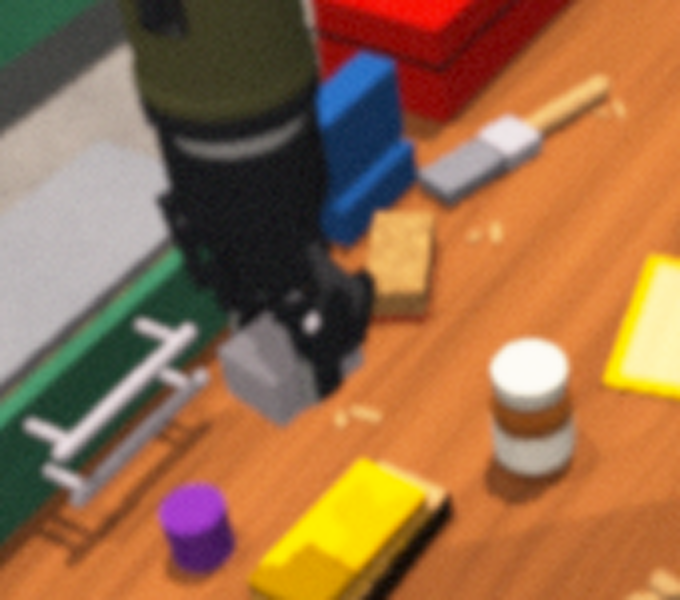

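```bash
python3 - <<'E'
from h import *
im=robot.snapshot('side').copy()
big=cv2.resize(im[190:260,170:240],None,fx=8,fy=8,interpolation=cv2.INTER_CUBIC)
c=np.array([.608,.322]);a=np.array([np.cos(1.4),np.sin(1.4)]);b=np.array([a[1],-a[0]])
for z in (.1895,.2235):
  P=np.array([[*(c+i*.031*a+j*.022*b),z] for i,j in((1,1),(1,-1),(-1,-1),(-1,1))])
  q=((proj('side',P)-(170,190))*8+3.5).astype(int); cv2.polylines(big,[q],True,(255,0,0) if z<.2 else (0,255,0),1)
cv2.imwrite('pics/i.png',big[:,:,::-1])
E
```

```text
(no output)
```

View pics/i.png

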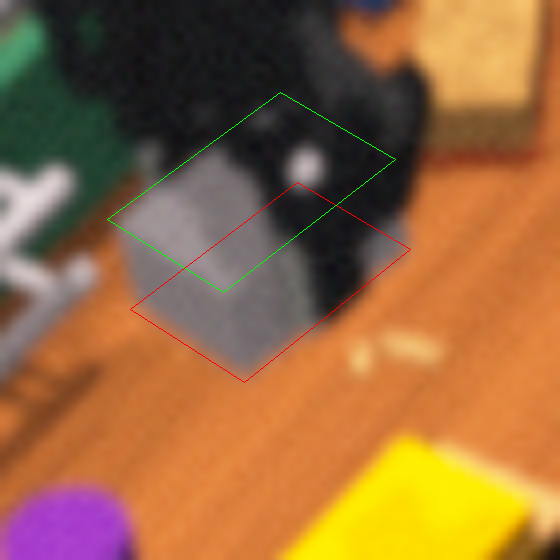

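The weight hangs level, since its edges match the expected outlines in crop (110–410, 95–380). I'll move it to the mat.

```bash

python3 -m inch '[{"xyz":[-0.05,0.008,-0.02],"yaw":0},{"xyz":[-0.1,0.016,-0.02],"yaw":0},{"xyz":[-0.15,0.022,0],"yaw":0},{"xyz":[-0.17,0.026,0],"yaw":0},{"xyz":[-0.17,0.026,0],"yaw":0},{"xyz":[-0.17,0.026,0],"yaw":0},{"xyz":[-0.17,0.026,0],"yaw":0},{"xyz":[-0.17,0.026,0],"yaw":0}]'
python3 -m inch '[{"xyz":[-0.17,0.026,0],"yaw":0},{"xyz":[-0.17,0.026,0],"yaw":0},{"xyz":[-0.17,0.026,0],"yaw":0},{"xyz":[-0.17,0.026,0],"yaw":0},{"xyz":[-0.17,0.026,0],"yaw":0},{"xyz":[-0.17,0.026,0],"yaw":0},{"xyz":[-0.17,0.026,0],"yaw":0},{"xyz":[-0.17,0.026,0],"yaw":0}]'
python3 go.py 594 -330 200 1.40
```

```text
clock: 16.5
ee_pos: [0.6015, 0.0873, 0.1942]
ee_rot: [0.765, 0.644, -0.002, -0.001]
contact_force: [0.5, 0.1, -8.1]
width: 0.0432
clock: 17.17
ee_pos: [0.5957, -0.1871, 0.1942]
ee_rot: [0.765, 0.644, -0.001, -0.002]
contact_force: [0.2, 0.2, -8.2]
width: 0.043
t 17.17 p [ 595.7 -187.1  194.2] th 1.399 tilt 0.0042 w 43.0 F [ 0.2  0.2 -8.2] j7 -0.25
yaw units -0.001 shift now [-0.705  0.113 -0.029] after yaw [-0.705  0.113 -0.029]
```

```bash

python3 -m inch '[{"xyz":[-0.17,0.026,0],"yaw":0},{"xyz":[-0.16,0.026,0],"yaw":0},{"xyz":[-0.14,0.026,0],"yaw":0},{"xyz":[-0.1,0.016,0],"yaw":0},{"xyz":[-0.06,0.01,0],"yaw":0},{"xyz":[-0.02,0,0],"yaw":0},{"xyz":[0,0,0],"yaw":0},{"xyz":[0,0,0],"yaw":0}]'
python3 -m inch '[{"xyz":[0,0,0.05],"yaw":0},{"xyz":[0,0,0.1],"yaw":0},{"xyz":[0,0,0.15],"yaw":0},{"xyz":[0,0,0.15],"yaw":0},{"xyz":[0,0,0.15],"yaw":0},{"xyz":[0,0,0.12],"yaw":0},{"xyz":[0,0,0.06],"yaw":0},{"xyz":[0,0,0],"yaw":0}]'
python3 go.py 594 -328 8 1.40
```

```text
clock: 17.83
ee_pos: [0.5962, -0.3142, 0.1957]
ee_rot: [0.764, 0.645, 0.0, -0.001]
contact_force: [0.6, 0.8, -8.1]
width: 0.0429
clock: 18.5
ee_pos: [0.5946, -0.3141, 0.0369]
ee_rot: [0.764, 0.645, -0.001, -0.003]
contact_force: [-1.1, 0.6, -8.5]
width: 0.0427
t 18.5 p [ 594.6 -314.1   36.9] th 1.402 tilt 0.0059 w 42.7 F [-1.1  0.6 -8.5] j7 -0.14
yaw units 0.004 shift now [-0.069  0.009  0.144] after yaw [-0.069  0.009  0.144]
```

```bash

python3 -m inch '[{"xyz":[-0.035,0.005,0.02],"yaw":0},{"xyz":[-0.034,0.004,0.02],"yaw":0},{"xyz":[0,0,0.02],"yaw":0},{"xyz":[0,0,0.02],"yaw":0},{"xyz":[0,0,0.02],"yaw":0},{"xyz":[0,0,0.015],"yaw":0},{"xyz":[0,0,0],"yaw":0},{"xyz":[0,0,0],"yaw":0}]'
python3 go.py 594 -328 8 1.40
python3 - <<'E'
from h import *
crop(robot.snapshot('side'),270,90,120,100,6,'j.png')
E
```

```text
clock: 19.17
ee_pos: [0.5957, -0.3299, 0.0172]
ee_rot: [0.765, 0.644, 0.0, -0.0]
contact_force: [0.0, -0.3, -7.6]
width: 0.043
t 19.17 p [ 595.7 -329.9   17.2] th 1.4 tilt 0.0004 w 43.0 F [ 0.  -0.3 -7.6] j7 -0.13
yaw units 0.0 shift now [ 0.008 -0.01   0.046] after yaw [ 0.008 -0.01   0.046]
```

View pics/j.png

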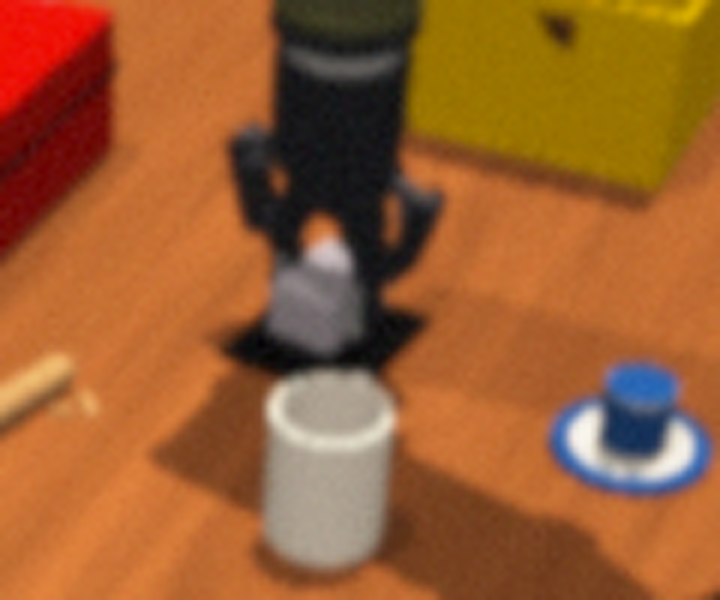

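The tin stands on the disc (crop 640,410), and the weight is just above the mat (320,300). Lowering.

```bash

python3 -m inch '[{"xyz":[0,0,0.012],"yaw":0},{"xyz":[0,0,0.012],"yaw":0},{"xyz":[0,0,0.01],"yaw":0},{"xyz":[0,0,0.006],"yaw":0},{"xyz":[0,0,0.004],"yaw":0},{"xyz":[0,0,0],"yaw":0},{"xyz":[0,0,0],"yaw":0},{"xyz":[0,0,0],"yaw":0}]'

```

```text
clock: 19.88
ee_pos: [0.5958, -0.3303, 0.0086]
ee_rot: [0.765, 0.644, 0.0, 0.0]
contact_force: [-0.3, 0.1, -8.0]
width: 0.0426
```

```bash

python3 -m inch '[{"xyz":[0,0,0.005],"yaw":0},{"xyz":[0,0,0.005],"yaw":0},{"xyz":[0,0,0.003],"yaw":0},{"xyz":[0,0,0],"yaw":0},{"xyz":[0,0,0],"yaw":0},{"xyz":[0,0,0],"yaw":0},{"xyz":[0,0,0],"yaw":0},{"xyz":[0,0,0],"yaw":0}]'

```

```text
clock: 20.55
ee_pos: [0.596, -0.3304, 0.0075]
ee_rot: [0.765, 0.644, 0.0, 0.001]
contact_force: [-2.9, 1.0, 6.0]
width: 0.0428
```

```bash

python3 -m inch '[{"xyz":[0,0,0],"yaw":0},{"xyz":[0,0,0],"yaw":0},{"xyz":[0,0,0],"yaw":0},{"xyz":[0,0,0],"yaw":0},{"xyz":[0,0,0],"yaw":0},{"xyz":[0,0,0],"yaw":0},{"xyz":[0,0,0],"yaw":0},{"xyz":[0,0,0],"yaw":0}]' -1
python3 -m inch '[{"xyz":[0,0,-0.05],"yaw":0},{"xyz":[0,0,-0.1],"yaw":0},{"xyz":[0,0,-0.17],"yaw":0},{"xyz":[0,0,-0.17],"yaw":0},{"xyz":[0,0,-0.17],"yaw":0},{"xyz":[0.05,0,-0.17],"yaw":0},{"xyz":[0.1,-0.016,-0.1],"yaw":0},{"xyz":[0.15,-0.022,0],"yaw":0}]'
python3 -m inch '[{"xyz":[0.18,-0.026,0],"yaw":0},{"xyz":[0.18,-0.026,0],"yaw":0},{"xyz":[0.18,-0.026,0],"yaw":0},{"xyz":[0.18,-0.026,0],"yaw":0},{"xyz":[0.18,-0.026,0],"yaw":0},{"xyz":[0.18,-0.026,0],"yaw":0},{"xyz":[0.18,-0.026,0],"yaw":0},{"xyz":[0.18,-0.026,0],"yaw":0}]'
python3 go.py 608 314.5 200 1.51
python3 - <<'E'
from h import *
im=robot.snapshot('top');crop(im,150,130,140,100,5,'k.png');si=robot.snapshot('side');crop(si,270,90,130,110,5,'l.png')
E
```

```text
clock: 21.22
ee_pos: [0.5957, -0.3303, 0.0058]
ee_rot: [0.765, 0.644, 0.0, -0.0]
contact_force: [-0.3, -0.7, -0.4]
width: 0.0855
clock: 21.88
ee_pos: [0.6003, -0.2727, 0.1979]
ee_rot: [0.767, 0.642, 0.002, 0.004]
contact_force: [1.3, 0.7, -0.2]
width: 0.0852
clock: 22.55
ee_pos: [0.6062, 0.0228, 0.1929]
ee_rot: [0.765, 0.644, 0.0, 0.0]
contact_force: [0.7, 0.5, -0.4]
width: 0.0855
t 22.55 p [606.2  22.8 192.9] th 1.4 tilt 0.0009 w 85.5 F [ 0.7  0.5 -0.4] j7 -0.59
yaw units -0.22 shift now [ 1.439 -0.239 -0.036] after yaw [ 1.456 -0.08  -0.036]
```

View pics/k.png

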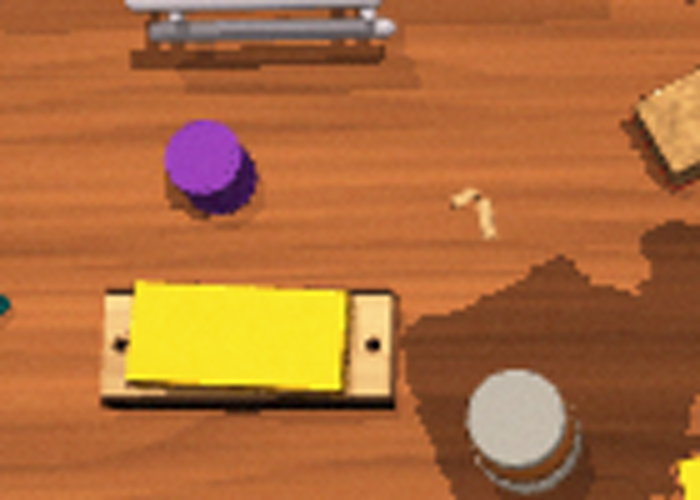

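View pics/l.png

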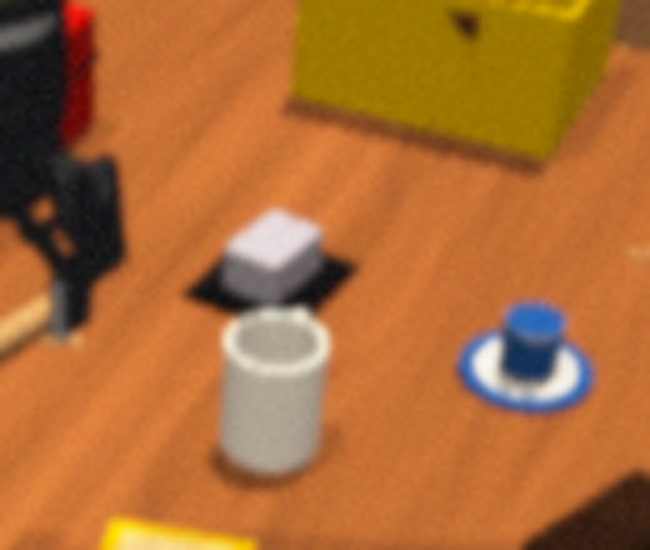

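Weight on the mat (crop 275,250) and tin on the disc (533,340), both upright; the caul lies free on the plaque. Measuring the caul.

```bash
python3 - <<'E'
from h import *
p=(np.array([(137,281),(347,291),(341,388),(127,382)],float)+.5)/5-.5+(150,130)
P=ray('top',p,.048)*1000;print(P.mean(0).round(1),cv2.minAreaRect(P[:,:2].astype(np.float32)))
p=(np.array([(103,292),(398,294),(395,399),(101,397)],float)+.5)/5-.5+(150,130)
P=ray('top',p,.024)*1000;print('plaque',P.mean(0).round(1),cv2.minAreaRect(P[:,:2].astype(np.float32)))
p=(np.array([(120,345),(373,345)],float)+.5)/5-.5+(150,130)
print('holes',ray('top',p,.024)*1000)
E
```

```text
[608.  314.5  48. ] ((607.4013061523438, 314.36181640625), (109.43413543701172, 52.86420440673828), 86.13554382324219)
plaque [607.9 314.   24. ] ((607.9635009765625, 314.4892272949219), (155.58294677734375, 56.060882568359375), 88.59150695800781)
holes [[609.28820044 381.74516152  24.        ]
 [606.86439618 249.12020561  24.        ]]
```

```bash

python3 -m inch '[{"xyz":[0.1,0,0],"yaw":-0.1},{"xyz":[0.18,-0.01,0],"yaw":-0.12},{"xyz":[0.19,-0.01,0],"yaw":0},{"xyz":[0.19,-0.01,0],"yaw":0},{"xyz":[0.19,-0.01,0],"yaw":0},{"xyz":[0.19,-0.01,0],"yaw":0},{"xyz":[0.18,-0.01,0],"yaw":0},{"xyz":[0.1,0,0],"yaw":0}]'
python3 -m inch '[{"xyz":[0.04,0,0],"yaw":0},{"xyz":[0,0,0],"yaw":0},{"xyz":[0,0,0],"yaw":0},{"xyz":[0,0,0],"yaw":0},{"xyz":[0,0,0],"yaw":0},{"xyz":[0,0,0],"yaw":0},{"xyz":[0,0,0],"yaw":0},{"xyz":[0,0,0],"yaw":0}]'
python3 go.py 608 314.5 25 1.505
```

```text
clock: 23.32
ee_pos: [0.6131, 0.2906, 0.1929]
ee_rot: [0.727, 0.687, 0.001, -0.001]
contact_force: [0.8, 0.8, 0.8]
width: 0.0854
clock: 23.98
ee_pos: [0.6157, 0.2921, 0.192]
ee_rot: [0.729, 0.685, 0.0, 0.0]
contact_force: [0.2, 0.2, -0.1]
width: 0.0856
t 23.98 p [615.7 292.1 192. ] th 1.509 tilt 0.0002 w 85.6 F [ 0.2  0.2 -0.1] j7 -0.88
yaw units 0.007 shift now [ 0.109 -0.045  0.835] after yaw [ 0.109 -0.046  0.835]
```

```bash

python3 -m inch '[{"xyz":[0.055,-0.023,0.02],"yaw":0},{"xyz":[0.054,-0.022,0.1],"yaw":0},{"xyz":[0,0,0.15],"yaw":0},{"xyz":[0,0,0.15],"yaw":0},{"xyz":[0,0,0.15],"yaw":0},{"xyz":[0,0,0.1],"yaw":0},{"xyz":[0,0,0.05],"yaw":0},{"xyz":[0,0,0],"yaw":0}]'
python3 go.py 608 314.5 25 1.505
```

```text
clock: 24.65
ee_pos: [0.6061, 0.3152, 0.0452]
ee_rot: [0.728, 0.686, -0.002, -0.001]
contact_force: [-0.1, -0.7, 0.2]
width: 0.0854
t 24.65 p [606.1 315.2  45.2] th 1.511 tilt 0.0044 w 85.4 F [-0.1 -0.7  0.2] j7 -1.0
yaw units 0.011 shift now [-0.003  0.01   0.101] after yaw [-0.003  0.01   0.101]
```

```bash

python3 -m inch '[{"xyz":[0,0,0.03],"yaw":0},{"xyz":[0,0,0.04],"yaw":0},{"xyz":[0,0,0.025],"yaw":0},{"xyz":[0,0,0],"yaw":0},{"xyz":[0,0,0],"yaw":0},{"xyz":[0,0,0],"yaw":0},{"xyz":[0,0,0],"yaw":0},{"xyz":[0,0,0],"yaw":0}]'
python3 go.py 608 314.5 25 1.505
```

```text
clock: 25.32
ee_pos: [0.608, 0.3154, 0.0294]
ee_rot: [0.728, 0.685, 0.0, 0.0]
contact_force: [0.5, -0.1, 1.2]
width: 0.0854
t 25.32 p [608.  315.4  29.4] th 1.51 tilt 0.0008 w 85.4 F [ 0.5 -0.1  1.2] j7 -1.01
yaw units 0.009 shift now [-0.004  0.     0.022] after yaw [-0.004  0.     0.022]
```

```bash

python3 -m inch '[{"xyz":[0,0,0.01],"yaw":0},{"xyz":[0,0,0.01],"yaw":0},{"xyz":[0,0,0],"yaw":0},{"xyz":[0,0,0],"yaw":0},{"xyz":[0,0,0],"yaw":0},{"xyz":[0,0,0],"yaw":0},{"xyz":[0,0,0],"yaw":0},{"xyz":[0,0,0],"yaw":0}]' - 50
python3 -m inch '[{"xyz":[0,0,0],"yaw":0},{"xyz":[0,0,0],"yaw":0},{"xyz":[0,0,0],"yaw":0},{"xyz":[0,0,0],"yaw":0},{"xyz":[0,0,0],"yaw":0},{"xyz":[0,0,0],"yaw":0},{"xyz":[0,0,0],"yaw":0},{"xyz":[0,0,0],"yaw":0}]' 1 50
python3 -m inch '[{"xyz":[0,0,-0.02],"yaw":0},{"xyz":[0,0,-0.04],"yaw":0},{"xyz":[0,0,-0.06],"yaw":0},{"xyz":[0,0,-0.08],"yaw":0},{"xyz":[0,0,-0.06],"yaw":0},{"xyz":[0,0,-0.02],"yaw":0},{"xyz":[0,0,0],"yaw":0},{"xyz":[0,0,0],"yaw":0}]'
python3 go.py 518 14 200 1.80
python3 - <<'E'
from h import *
crop(robot.snapshot('side'),150,170,150,130,5,'m.png')
E
```

```text
clock: 25.98
ee_pos: [0.6078, 0.3153, 0.025]
ee_rot: [0.728, 0.685, 0.0, -0.0]
contact_force: [0.2, -0.2, 1.0]
width: 0.0856
clock: 26.65
ee_pos: [0.6079, 0.3154, 0.0252]
ee_rot: [0.728, 0.685, 0.0, 0.0]
contact_force: [0.3, -0.1, 4.3]
width: 0.0508
clock: 27.32
ee_pos: [0.6078, 0.3151, 0.081]
ee_rot: [0.728, 0.685, 0.0, 0.0]
contact_force: [-0.5, -0.4, -1.4]
width: 0.0509
t 27.32 p [607.8 315.1  81. ] th 1.51 tilt 0.0003 w 50.9 F [-0.5 -0.4 -1.4] j7 -0.98
yaw units -0.581 shift now [-1.53  -0.356 -0.595] after yaw [-1.364 -0.779 -0.595]
```

View pics/m.png

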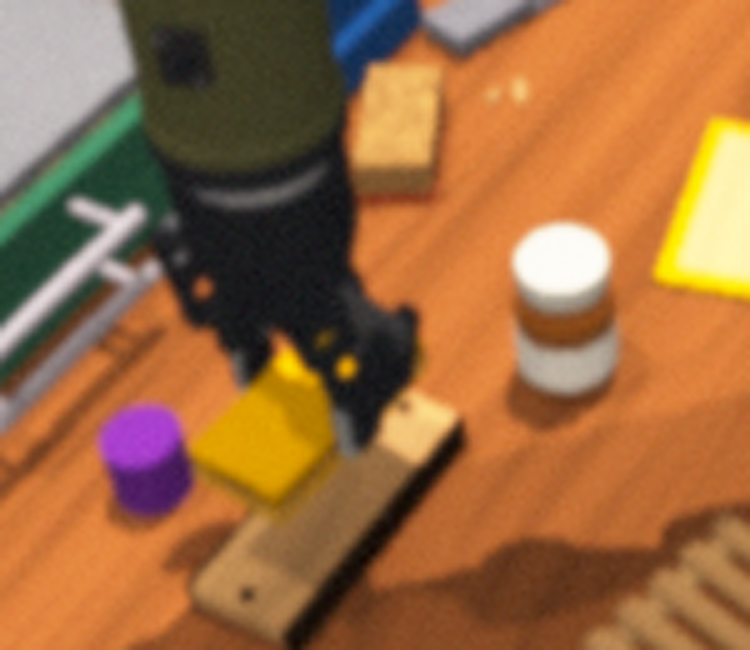

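The caul is lifted alone and the plaque stays on the bench. On to the board.

```bash

python3 -m inch '[{"xyz":[0,0,-0.05],"yaw":0},{"xyz":[0,0,-0.1],"yaw":0},{"xyz":[0,0,-0.12],"yaw":0},{"xyz":[0,0,-0.12],"yaw":-0.1},{"xyz":[0,0,-0.1],"yaw":-0.16},{"xyz":[0,0,-0.05],"yaw":-0.16},{"xyz":[-0.05,-0.03,0],"yaw":-0.16},{"xyz":[-0.1,-0.057,0],"yaw":0}]'
python3 -m inch '[{"xyz":[-0.14,-0.08,0],"yaw":0},{"xyz":[-0.16,-0.09,0],"yaw":0},{"xyz":[-0.16,-0.09,0],"yaw":0},{"xyz":[-0.16,-0.09,0],"yaw":0},{"xyz":[-0.16,-0.09,0],"yaw":0},{"xyz":[-0.14,-0.08,0],"yaw":0},{"xyz":[-0.1,-0.06,0],"yaw":0},{"xyz":[-0.05,-0.03,0],"yaw":0}]'
python3 -m inch '[{"xyz":[0,0,0],"yaw":0},{"xyz":[0,0,0],"yaw":0},{"xyz":[0,0,0],"yaw":0},{"xyz":[0,0,0],"yaw":0},{"xyz":[0,0,0],"yaw":0},{"xyz":[0,0,0],"yaw":0},{"xyz":[0,0,0],"yaw":0},{"xyz":[0,0,0],"yaw":0}]'
python3 go.py 518 13 7 1.80
```

```text
clock: 28.03
ee_pos: [0.5961, 0.2855, 0.1898]
ee_rot: [0.618, 0.786, 0.001, -0.001]
contact_force: [0.2, 0.1, -1.2]
width: 0.0512
clock: 28.7
ee_pos: [0.5254, 0.0423, 0.1887]
ee_rot: [0.623, 0.782, -0.001, 0.0]
contact_force: [0.1, -0.1, -1.2]
width: 0.0509
clock: 29.37
ee_pos: [0.5266, 0.0467, 0.1889]
ee_rot: [0.621, 0.783, 0.0, -0.0]
contact_force: [0.2, 1.1, -1.0]
width: 0.0509
t 29.37 p [526.6  46.7 188.9] th 1.8 tilt 0.0002 w 50.9 F [ 0.2  1.1 -1. ] j7 -0.32
yaw units 0.001 shift now [-0.155 -0.08   0.909] after yaw [-0.155 -0.08   0.909]
```

```bash

python3 -m inch '[{"xyz":[-0.05,-0.03,0.02],"yaw":0},{"xyz":[-0.07,-0.03,0.1],"yaw":0},{"xyz":[-0.035,-0.02,0.15],"yaw":0},{"xyz":[0,0,0.15],"yaw":0},{"xyz":[0,0,0.15],"yaw":0},{"xyz":[0,0,0.13],"yaw":0},{"xyz":[0,0,0.08],"yaw":0},{"xyz":[0,0,0],"yaw":0}]'
python3 -m inch '[{"xyz":[0,0,0.01],"yaw":0},{"xyz":[0,0,0.015],"yaw":0},{"xyz":[0,0,0.015],"yaw":0},{"xyz":[0,0,0.01],"yaw":0},{"xyz":[0,0,0],"yaw":0},{"xyz":[0,0,0],"yaw":0},{"xyz":[0,0,0],"yaw":0},{"xyz":[0,0,0],"yaw":0}]'
python3 go.py 518 13 7 1.80
python3 - <<'E'
from h import *
crop(robot.snapshot('side'),240,130,120,120,5,'n.png')
E
```

```text
clock: 30.03
ee_pos: [0.5155, 0.0112, 0.0297]
ee_rot: [0.622, 0.783, -0.002, -0.002]
contact_force: [0.0, 0.2, -0.5]
width: 0.0511
clock: 30.7
ee_pos: [0.5181, 0.0125, 0.0232]
ee_rot: [0.622, 0.783, 0.0, 0.0]
contact_force: [1.3, -0.2, -0.8]
width: 0.0511
t 30.7 p [518.1  12.5  23.2] th 1.8 tilt 0.0005 w 51.1 F [ 1.3 -0.2 -0.8] j7 -0.48
yaw units -0.0 shift now [ 0.003 -0.     0.081] after yaw [ 0.003 -0.     0.081]
```

View pics/n.png

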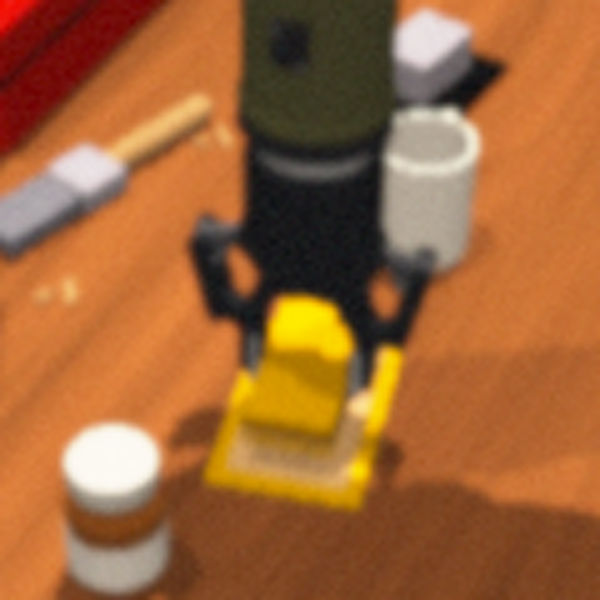

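The caul is aligned over the board (crop 300,390). Lowering.

```bash

python3 -m inch '[{"xyz":[0,0,0.015],"yaw":0},{"xyz":[0,0,0.015],"yaw":0},{"xyz":[0,0,0.015],"yaw":0},{"xyz":[0,0,0.015],"yaw":0},{"xyz":[0,0,0.01],"yaw":0},{"xyz":[0,0,0.006],"yaw":0},{"xyz":[0,0,0],"yaw":0},{"xyz":[0,0,0],"yaw":0}]'
python3 -m inch '[{"xyz":[0,0,0.003],"yaw":0},{"xyz":[0,0,0.003],"yaw":0},{"xyz":[0,0,0.002],"yaw":0},{"xyz":[0,0,0],"yaw":0},{"xyz":[0,0,0],"yaw":0},{"xyz":[0,0,0],"yaw":0},{"xyz":[0,0,0],"yaw":0},{"xyz":[0,0,0],"yaw":0}]'
```

```text
clock: 31.42
ee_pos: [0.5179, 0.0125, 0.0076]
ee_rot: [0.622, 0.783, -0.0, -0.0]
contact_force: [0.4, -0.4, -0.9]
width: 0.051
clock: 32.08
ee_pos: [0.5181, 0.0125, 0.0071]
ee_rot: [0.622, 0.783, 0.0, 0.001]
contact_force: [-2.9, 0.3, 10.7]
width: 0.0509
```

Contact made. I'll release and go back to the plaque.

```bash

python3 -m inch '[{"xyz":[0,0,0],"yaw":0},{"xyz":[0,0,0],"yaw":0},{"xyz":[0,0,0],"yaw":0},{"xyz":[0,0,0],"yaw":0},{"xyz":[0,0,0],"yaw":0},{"xyz":[0,0,0],"yaw":0},{"xyz":[0,0,0],"yaw":0},{"xyz":[0,0,0],"yaw":0}]' -1
python3 -m inch '[{"xyz":[0,0,-0.03],"yaw":0},{"xyz":[0,0,-0.08],"yaw":0},{"xyz":[0,0,-0.15],"yaw":0},{"xyz":[0,0,-0.17],"yaw":0},{"xyz":[0,0,-0.17],"yaw":0},{"xyz":[0,0,-0.17],"yaw":0.1},{"xyz":[0,0,-0.1],"yaw":0.18},{"xyz":[0,0,0],"yaw":0.2}]'
python3 go.py 608 314.5 180 1.555
```

```text
clock: 32.75
ee_pos: [0.5179, 0.0125, 0.006]
ee_rot: [0.622, 0.783, -0.0, -0.0]
contact_force: [-0.9, 0.2, -0.1]
width: 0.0854
clock: 33.42
ee_pos: [0.5201, 0.0133, 0.185]
ee_rot: [0.712, 0.702, 0.003, 0.002]
contact_force: [2.0, 0.7, -0.7]
width: 0.0855
t 33.42 p [520.1  13.3 185. ] th 1.556 tilt 0.0074 w 85.5 F [ 2.   0.7 -0.7] j7 -0.47
yaw units 0.002 shift now [1.512 0.417 0.025] after yaw [1.513 0.416 0.025]
```

```bash

python3 -m inch '[{"xyz":[0.1,0.028,0],"yaw":0},{"xyz":[0.18,0.05,0],"yaw":0},{"xyz":[0.19,0.053,0],"yaw":0},{"xyz":[0.19,0.053,0],"yaw":0},{"xyz":[0.19,0.053,0],"yaw":0},{"xyz":[0.19,0.053,0],"yaw":0},{"xyz":[0.19,0.053,0],"yaw":0},{"xyz":[0.12,0.033,0],"yaw":0}]'
python3 -m inch '[{"xyz":[0.1,0.028,0],"yaw":0},{"xyz":[0.05,0.012,0],"yaw":0},{"xyz":[0,0,0],"yaw":0},{"xyz":[0,0,0],"yaw":0},{"xyz":[0,0,0],"yaw":0},{"xyz":[0,0,0],"yaw":0},{"xyz":[0,0,0],"yaw":0},{"xyz":[0,0,0],"yaw":0}]'
python3 go.py 608 314.5 40 1.555
python3 - <<'E'
from h import *
im=robot.snapshot('top');cv2.imwrite('pics/o.png',im[:,:,::-1])
crop(robot.snapshot('side'),130,110,250,200,3,'p.png')
E
```

```text
clock: 34.08
ee_pos: [0.5956, 0.2864, 0.1806]
ee_rot: [0.71, 0.704, 0.001, -0.001]
contact_force: [0.0, -0.6, 0.5]
width: 0.0853
clock: 34.75
ee_pos: [0.6047, 0.3103, 0.1804]
ee_rot: [0.712, 0.703, -0.0, 0.0]
contact_force: [0.2, 0.1, -0.6]
width: 0.0855
t 34.75 p [604.7 310.3 180.4] th 1.558 tilt 0.0006 w 85.5 F [ 0.2  0.1 -0.6] j7 -0.88
yaw units 0.007 shift now [0.021 0.016 0.702] after yaw [0.021 0.016 0.702]
```

View pics/o.png

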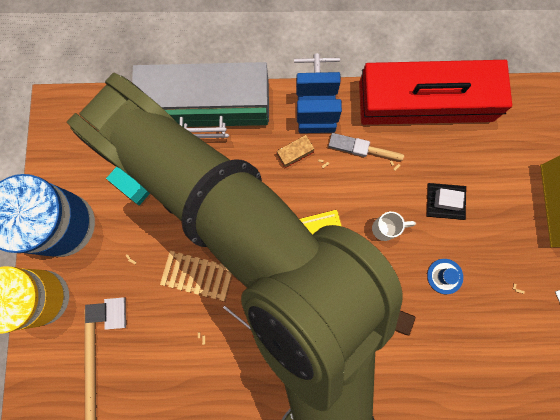

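View pics/p.png

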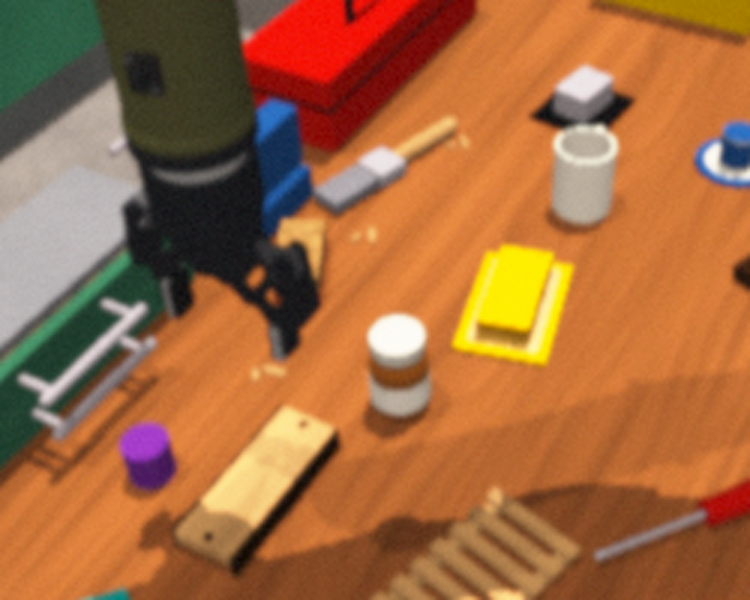

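```bash
python3 - <<'E'
from h import *
p=(np.array([(290,405),(337,435),(235,560),(177,535),(303,422),(208,537)],float)+.5)/3-.5+(130,110)
P=ray('side',p,.024)*1000;print(P[:,:2].round(1),P[:4].mean(0),P[4:].mean(0),np.arctan2(*(P[5]-P[4])[1::-1]))
E
```

```text
[[629.4 234.7]
 [574.5 244.7]
 [577.6 387.5]
 [632.2 389.6]
 [608.4 245.8]
 [609.2 379.8]] [603.38807685 314.10985437  24.        ] [608.79684604 312.82890131  24.        ] 1.5649566957345227
```

```bash

python3 -m inch '[{"xyz":[0.021,0.016,0.02],"yaw":0},{"xyz":[0,0,0.1],"yaw":0},{"xyz":[0,0,0.14],"yaw":0},{"xyz":[0,0,0.15],"yaw":0},{"xyz":[0,0,0.14],"yaw":0},{"xyz":[0,0,0.1],"yaw":0},{"xyz":[0,0,0.05],"yaw":0},{"xyz":[0,0,0],"yaw":0}]'
python3 -m inch '[{"xyz":[0,0,0.03],"yaw":0},{"xyz":[0,0,0.04],"yaw":0},{"xyz":[0,0,0.04],"yaw":0},{"xyz":[0,0,0.03],"yaw":0},{"xyz":[0,0,0],"yaw":0},{"xyz":[0,0,0],"yaw":0},{"xyz":[0,0,0],"yaw":0},{"xyz":[0,0,0],"yaw":0}]'
python3 go.py 608.5 314 2 1.56
```

```text
clock: 35.52
ee_pos: [0.6065, 0.315, 0.0373]
ee_rot: [0.711, 0.703, -0.002, -0.001]
contact_force: [-0.1, -0.9, -0.1]
width: 0.0857
clock: 36.18
ee_pos: [0.608, 0.3159, 0.0126]
ee_rot: [0.711, 0.703, 0.0, 0.0]
contact_force: [-0.5, -0.6, 1.2]
width: 0.0856
t 36.18 p [608.  315.9  12.6] th 1.56 tilt 0.0008 w 85.6 F [-0.5 -0.6  1.2] j7 -0.99
yaw units -0.001 shift now [-0.01   0.003  0.053] after yaw [-0.01   0.003  0.053]
```

```bash

python3 -m inch '[{"xyz":[-0.01,0,0.015],"yaw":0},{"xyz":[0,0,0.02],"yaw":0},{"xyz":[0,0,0.015],"yaw":0},{"xyz":[0,0,0],"yaw":0},{"xyz":[0,0,0],"yaw":0},{"xyz":[0,0,0],"yaw":0},{"xyz":[0,0,0],"yaw":0},{"xyz":[0,0,0],"yaw":0}]'
python3 -m inch '[{"xyz":[0,0,0],"yaw":0},{"xyz":[0,0,0],"yaw":0},{"xyz":[0,0,0],"yaw":0},{"xyz":[0,0,0],"yaw":0},{"xyz":[0,0,0],"yaw":0},{"xyz":[0,0,0],"yaw":0},{"xyz":[0,0,0],"yaw":0},{"xyz":[0,0,0],"yaw":0}]' 1 60
python3 go.py 608.5 314 2 1.56
python3 -m inch '[{"xyz":[0,0,-0.03],"yaw":0},{"xyz":[0,0,-0.06],"yaw":0},{"xyz":[0,0,-0.1],"yaw":0},{"xyz":[0,0,-0.1],"yaw":0},{"xyz":[0,0,-0.1],"yaw":0},{"xyz":[0,0,-0.1],"yaw":0},{"xyz":[0,0,-0.06],"yaw":0},{"xyz":[0,0,0],"yaw":0}]'
python3 go.py 411 320 120 1.31
python3 - <<'E'
from h import *
crop(robot.snapshot('side'),140,150,150,140,4,'q.png')
E
```

```text
clock: 36.85
ee_pos: [0.6077, 0.3138, 0.0022]
ee_rot: [0.711, 0.703, 0.0, -0.0]
contact_force: [-0.5, -1.4, -0.3]
width: 0.0856
clock: 37.52
ee_pos: [0.6079, 0.3139, 0.0026]
ee_rot: [0.711, 0.703, 0.0, 0.0]
contact_force: [-0.0, -0.2, 5.0]
width: 0.0586
t 37.52 p [607.9 313.9   2.6] th 1.56 tilt 0.0007 w 58.6 F [-0.  -0.2  5. ] j7 -0.99
yaw units -0.001 shift now [0.001 0.003 0.003] after yaw [0.001 0.003 0.003]
clock: 38.18
ee_pos: [0.6088, 0.3148, 0.1156]
ee_rot: [0.711, 0.703, 0.002, 0.0]
contact_force: [-0.0, 0.1, -1.5]
width: 0.0584
t 38.18 p [608.8 314.8 115.6] th 1.56 tilt 0.005 w 58.4 F [-0.   0.1 -1.5] j7 -0.92
yaw units 0.499 shift now [ 0.015 -0.989 -0.022] after yaw [-0.23  -0.962 -0.022]
```

View pics/q.png

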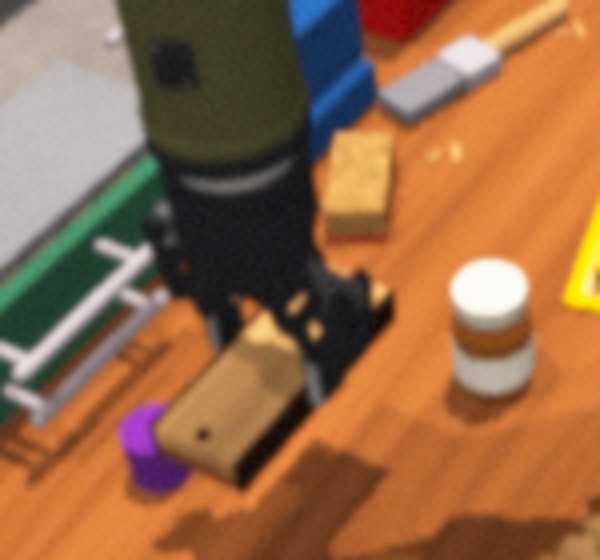

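```bash

python3 -m inch '[{"xyz":[0,-0.05,0],"yaw":0},{"xyz":[0,-0.1,0],"yaw":0},{"xyz":[0,-0.14,0],"yaw":0},{"xyz":[0,-0.16,0],"yaw":0},{"xyz":[0,-0.16,0],"yaw":0},{"xyz":[0,-0.16,0],"yaw":0},{"xyz":[0,-0.13,0],"yaw":0},{"xyz":[0,-0.08,0],"yaw":0}]'
python3 -m inch '[{"xyz":[0,0,0],"yaw":0.05},{"xyz":[0,0,0],"yaw":0.1},{"xyz":[0,0,0],"yaw":0.1},{"xyz":[0,0,0],"yaw":0.1},{"xyz":[0,0,0],"yaw":0.1},{"xyz":[0,0,0],"yaw":0.05},{"xyz":[0,0,0],"yaw":0},{"xyz":[0,0,0],"yaw":0}]'
python3 go.py 411 320 16.5 1.31
```

```text
clock: 38.9
ee_pos: [0.4078, 0.3151, 0.111]
ee_rot: [0.71, 0.704, -0.002, -0.0]
contact_force: [-0.2, -0.1, -1.3]
width: 0.0587
clock: 39.57
ee_pos: [0.4117, 0.3156, 0.1116]
ee_rot: [0.793, 0.609, -0.0, 0.0]
contact_force: [0.9, 0.7, -2.0]
width: 0.0587
t 39.57 p [411.7 315.6 111.6] th 1.311 tilt 0.0008 w 58.7 F [ 0.9  0.7 -2. ] j7 -1.38
yaw units 0.001 shift now [ 0.02  -0.009  0.475] after yaw [ 0.02  -0.009  0.475]
```

```bash

python3 -m inch '[{"xyz":[0.02,-0.008,0.03],"yaw":0},{"xyz":[0,0,0.06],"yaw":0},{"xyz":[0,0,0.08],"yaw":0},{"xyz":[0,0,0.08],"yaw":0},{"xyz":[0,0,0.07],"yaw":0},{"xyz":[0,0,0.05],"yaw":0},{"xyz":[0,0,0.02],"yaw":0},{"xyz":[0,0,0],"yaw":0}]'
python3 -m inch '[{"xyz":[0,0,0],"yaw":0},{"xyz":[0,0,0],"yaw":0},{"xyz":[0,0,0],"yaw":0},{"xyz":[0,0,0],"yaw":0},{"xyz":[0,0,0],"yaw":0},{"xyz":[0,0,0],"yaw":0},{"xyz":[0,0,0],"yaw":0},{"xyz":[0,0,0],"yaw":0}]'
python3 go.py 411 320 16.5 1.31
python3 - <<'E'
from h import *
crop(robot.snapshot('side'),220,210,130,140,4,'r.png')
E
```

```text
clock: 40.23
ee_pos: [0.4107, 0.32, 0.0331]
ee_rot: [0.793, 0.609, -0.001, -0.0]
contact_force: [0.5, 0.4, -1.5]
width: 0.0582
clock: 40.9
ee_pos: [0.4112, 0.3201, 0.0342]
ee_rot: [0.793, 0.609, 0.0, 0.0]
contact_force: [0.1, -0.2, -1.8]
width: 0.0588
t 40.9 p [411.2 320.1  34.2] th 1.31 tilt 0.0002 w 58.8 F [ 0.1 -0.2 -1.8] j7 -1.48
yaw units -0.001 shift now [-0.001 -0.001  0.088] after yaw [-0.001 -0.001  0.088]
```

View pics/r.png

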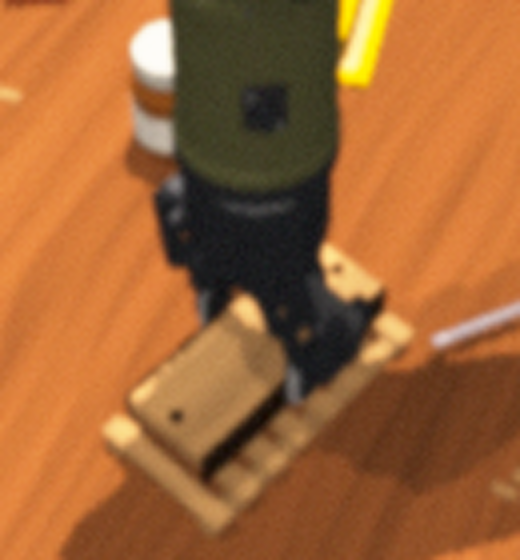

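The plaque is lined up over the rack (crop 255,370). Lowering.

```bash

python3 -m inch '[{"xyz":[0,0,0.015],"yaw":0},{"xyz":[0,0,0.018],"yaw":0},{"xyz":[0,0,0.018],"yaw":0},{"xyz":[0,0,0.015],"yaw":0},{"xyz":[0,0,0.012],"yaw":0},{"xyz":[0,0,0.006],"yaw":0},{"xyz":[0,0,0],"yaw":0},{"xyz":[0,0,0],"yaw":0}]'
python3 -m inch '[{"xyz":[0,0,0.004],"yaw":0},{"xyz":[0,0,0.004],"yaw":0},{"xyz":[0,0,0.002],"yaw":0},{"xyz":[0,0,0],"yaw":0},{"xyz":[0,0,0],"yaw":0},{"xyz":[0,0,0],"yaw":0},{"xyz":[0,0,0],"yaw":0},{"xyz":[0,0,0],"yaw":0}]'
```

```text
clock: 41.62
ee_pos: [0.4111, 0.3202, 0.0172]
ee_rot: [0.793, 0.609, -0.0, -0.0]
contact_force: [-0.3, -0.4, -1.6]
width: 0.0587
clock: 42.28
ee_pos: [0.4113, 0.3203, 0.0165]
ee_rot: [0.793, 0.609, 0.001, 0.0]
contact_force: [-2.0, -2.9, 12.6]
width: 0.0581
```

Contact made. Release, then retreat up and back toward clear space.

```bash

python3 -m inch '[{"xyz":[0,0,0],"yaw":0},{"xyz":[0,0,0],"yaw":0},{"xyz":[0,0,0],"yaw":0},{"xyz":[0,0,0],"yaw":0},{"xyz":[0,0,0],"yaw":0},{"xyz":[0,0,0],"yaw":0},{"xyz":[0,0,0],"yaw":0},{"xyz":[0,0,0],"yaw":0}]' -1
python3 -m inch '[{"xyz":[0,0,-0.03],"yaw":0},{"xyz":[0,0,-0.08],"yaw":0},{"xyz":[0,0,-0.15],"yaw":0},{"xyz":[0,0,-0.17],"yaw":0},{"xyz":[0,0,-0.17],"yaw":0},{"xyz":[0,0,-0.17],"yaw":0},{"xyz":[0,0,-0.15],"yaw":0},{"xyz":[0,0,-0.1],"yaw":0}]'
python3 -m inch '[{"xyz":[0.05,0.05,-0.03],"yaw":0},{"xyz":[0.1,0.1,0],"yaw":0},{"xyz":[0.12,0.12,0],"yaw":0},{"xyz":[0.12,0.12,0],"yaw":0},{"xyz":[0.12,0.12,0],"yaw":0},{"xyz":[0.12,0.12,0],"yaw":0},{"xyz":[0.05,0.05,0],"yaw":0},{"xyz":[0,0,0],"yaw":0}]'
python3 - <<'E'
from h import *
im=robot.snapshot('top');cv2.imwrite('pics/s.png',im[:,:,::-1])
si=robot.snapshot('side');cv2.imwrite('pics/t.png',si[:,:,::-1])
crop(im,150,170,110,140,5,'u.png')
E
```

```text
clock: 42.95
ee_pos: [0.4112, 0.3201, 0.0152]
ee_rot: [0.793, 0.609, -0.0, -0.0]
contact_force: [0.0, 0.4, 0.3]
width: 0.0855
clock: 43.62
ee_pos: [0.4113, 0.3208, 0.2229]
ee_rot: [0.793, 0.609, 0.002, -0.0]
contact_force: [0.1, 1.0, 0.4]
width: 0.0853
clock: 44.28
ee_pos: [0.5797, 0.4172, 0.2239]
ee_rot: [0.793, 0.609, -0.0, -0.0]
contact_force: [-0.7, -0.2, -0.4]
width: 0.0852
```

View pics/s.png

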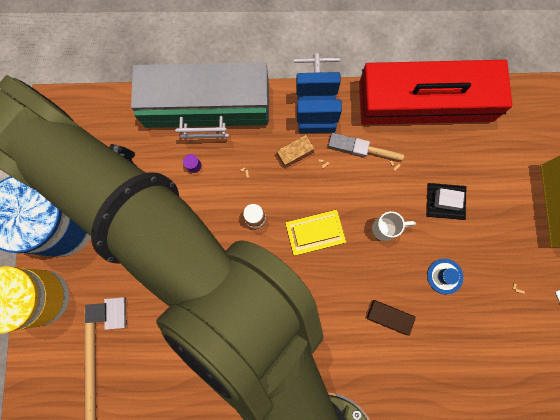

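View pics/t.png

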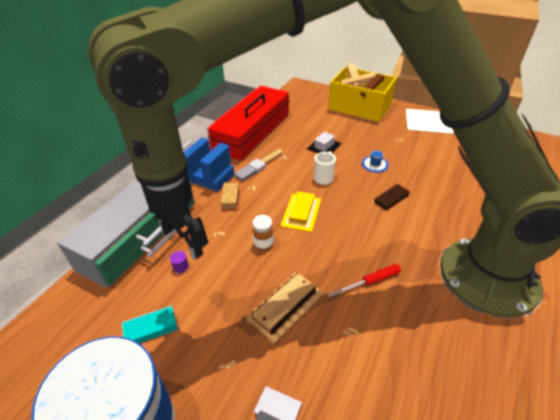

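All four pieces are on their places, and mug (390,226) and jar (254,215) are unmoved. Measuring the offsets.

```bash
python3 - <<'E'
from h import *
im=cv2.imread('pics/s.png')[:,:,::-1];si=cv2.imread('pics/t.png')[:,:,::-1]
def hm(img,lo,hi,box):
    hsv=cv2.cvtColor(np.ascontiguousarray(img),cv2.COLOR_RGB2HSV); m=cv2.inRange(hsv,lo,hi); o=np.zeros_like(m); x0,y0,x1,y1=box; o[y0:y1,x0:x1]=m[y0:y1,x0:x1]; return o>0
print('weight',rect('top',hm(im,(0,0,150),(180,60,255),(430,185,470,212)),.039))
crop(im,420,180,60,120,5,'v.png');crop(im,280,205,75,55,8,'w.png');crop(si,240,265,90,80,8,'x.png')
E
```

```text
weight (array([ 595.3, -330.8,   42.6,   60.6]), 1.393, array([451. , 197.9]))
```

View pics/v.png

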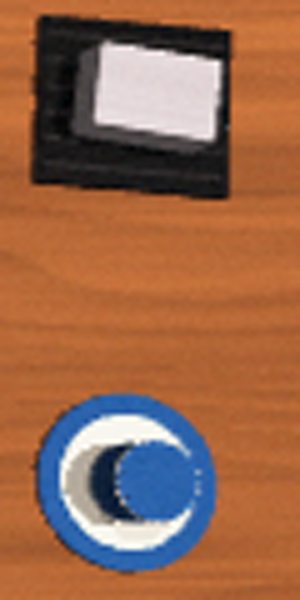

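View pics/w.png

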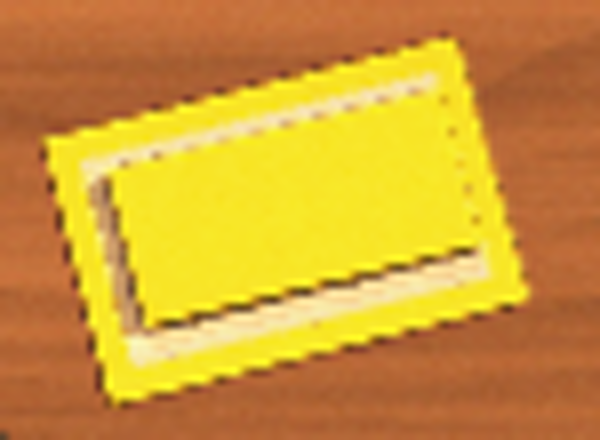

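View pics/x.png

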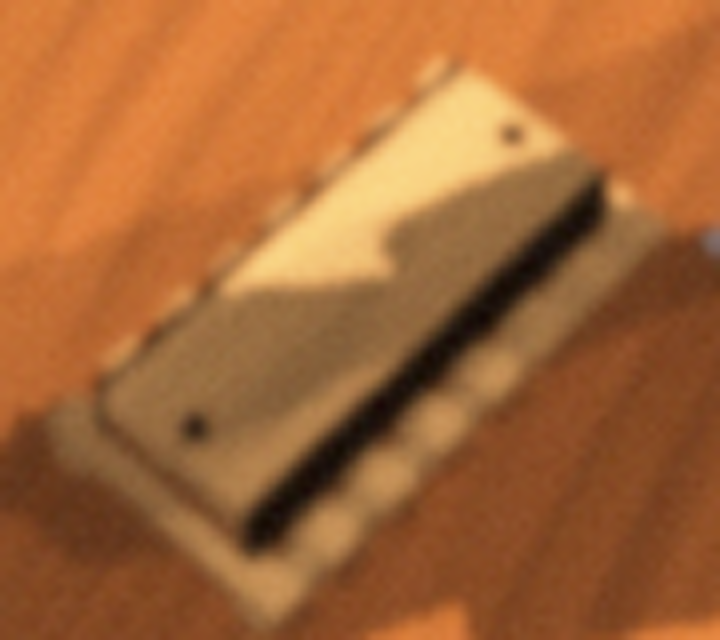

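```bash
python3 - <<'E'
from h import *
def w(n,p,k,o,z): return ray(n,(np.array(p,float)+.5)/k-.5+o,z)[:,:2]*1000
P=w('top',[(116,481),(199,481),(157,440),(157,522)],5,(420,180),.044);print('tin',P.mean(0).round(1),'saucer',w('top',[(36,482),(216,482),(126,393),(126,572)],5,(420,180),.004).mean(0).round(1))
P=w('top',[(112,170),(438,88),(482,248),(150,328)],8,(280,205),.030);print('caul',P.mean(0).round(1),cv2.minAreaRect(P.astype(np.float32)),(P[1]-P[0]),'ang',np.arctan2(*(P[0]-P[1])[::-1]))
P=w('side',[(512,133),(194,427)],8,(240,265),.038);print('plaque holes',P.mean(0).round(1),np.arctan2(*(P[1]-P[0])[::-1]).round(3))
s=robot.get_state();print(s['contact_force'].round(1),s['clock'])
E
```

```text
tin [ 399.2 -312.9] saucer [ 399.7 -312.5]
caul [518.1  11.8] ((517.8756713867188, 11.925315856933594), (53.07902145385742, 108.33765411376953), 13.17405891418457) [  24.73208431 -104.6726515 ] ang 1.8028212257759855
plaque holes [411.7 319.8] 1.304
[ 0.  -0.7  0.7] 44.3833
```

All within about 2 mm and well aligned, so I'm handing in.

```bash
python3 - <<'E'
from station import robot
print(robot.hand_in())
E
```

```text
the job is handed in; nothing more can be done
None
```

I took the pile apart from the top and set each piece down gently: tin on the disc, steel weight on the mat, yellow block on the board, plaque on the rack. I handed the job in at about 44 s, but the hand-in reports no verdict.

My last pictures measured these distances from the middle of each place:

| Piece | Place | Off centre | Angle to its place |
|---|---|---|---|
| Tin | disc | about 1 mm | – |
| Weight | mat | about 1.5 mm | – |
| Block | board | about 2 mm | within 0.01 rad |
| Plaque | rack | about 1 mm | within 0.01 rad |

All four looked flat and upright, and the gripper was open and clear of everything. The mug and jar looked unmoved in the pictures. No check failed, except that the first side-view disc measurement was about 7 mm off the top view. It came from a partial colour mask, so I used the top view, which the final check confirmed.

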